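# Top up the tilting bin and latch it

### The arm

A 6-joint arm with a two-finger parallel gripper is mounted at the origin on the work surface. World frame = base frame: x ahead of the robot, y to its left, z up, the work surface at z = 0. Lengths are in m, angles in rad, forces in N, time in s.
With the tool pointing down it reaches from about 0.35 to 0.85 m from the base axis. Payload 8.1 kg.
Tool frame: the origin (TCP) lies between the finger pads; the fingertips stand 25 mm ahead of it and the grasp point (between the pads) lies 6 mm ahead of it; z points along the fingers, y is the line along which they close (so a half turn about z gives the same grasp; the last joint's range is limited). The gripper opens to 93 mm and grips with 3 to 60 N. Pads are 15 mm wide; open, the fingers measure 128 mm over their backs; the gripper's body (75 mm by 188 mm) begins 65 mm behind the grasp point.
Start: joints at [-1.3, 0.13, 1.488, -0, 1.523, -0.085], TCP at [0.209, -0.562, 0.244] pointing down, gripper open.
Joint ranges: [-2.96, 2.96], [-0.89, 2.26], [0.02, 2.5], [-1.34, 4.48], [0, 2.73], [-2.66, 2.66]. Speed limits (rad/s): [2.39, 2.39, 2.79, 3.14, 3.14, 3.14].

### API

Orientations are given as a rotation vector (axis times angle).
In Python, from plant import robot gives the robot as it stands.
- The arm moves only by the tool arm_command, never from a script. Its argument "increments" is text: rows parted by semicolons, each of 5 numbers parted by spaces: the closure, from 0 (fully open) to 1 (shut), then the shift along the tool's x, y, z in mm, then the turn about the tool's z in rad. A call has 1 to 5 rows; each row is the pose to reach, as a shift and turn from the pose commanded when the call began, along the tool's axes at that moment; what a row does not reach only later rows make up. A row lasts 1/10 s, in which the tool goes at most 50 mm and 8.59 degrees, less where a joint would pass 70% of its speed; a pose out of reach is approached as far as the arm can. A call with a gripper value outside its range is refused whole. The fingers move at their own pace and stop on an object; "grip_force" is the grip in N (left out, the last holds). Time passes only in rows, so rows that repeat a pose let the fingers close. It gives the time, the measured TCP pose, the force, the opening and the grip force at its end, in the units of the state.
- robot.read_state(): the state, without advancing time (a new reading comes with each control period).
- robot.read_camera(name): name is "side" or "top"; returns the picture (384x512x3 uint8, blue, green, red); there is no depth.
- robot.camera_model(name): a dict with "fx", "fy", "cx", "cy" (pixels), "eye" and "rotation" of the camera in the world. Camera axes: x right, y down, z forward; pixel columns grow to the right and rows downward; lengths in m; the calibration is good to about 2 mm. A picture is of the moment at which its call begins. camera_model takes no time and is no camera call.
- robot.close_job(): hands the job in; it is judged then, once.
The state is a dict: "t": time; "q": joint angles; "dq": joint speeds; "joint_torque": joint torques, N m; "tool_pos": TCP position; "orientation": TCP orientation; "force": force on the tool from outside, world axes, zero at the start; "wrist_torque": the same for the moment, N m; "opening": finger opening in m; "gripper_force": force on a finger pad.
Only numpy, scipy, OpenCV 4.12 (cv2) and the standard library are available. Lean on these libraries where they do the work, as an engineer would, in place of code of your own. Each camera call takes 0.05 s, during which the arm holds its last target. There are 200 camera calls.

### The job

Take the metal tin of six roller balls out from under its steel stall and pour all six into the green tilting bin while the bin still leans forward, then stand the empty tin back in the stall. After that push the bin upright against its stop and, last, swing the raised latch bar down until it lies in the catch on the bin's front. Leave the other things on the table where they are.

Things in the scene. Friction and masses are not known exactly. Their poses are not given: they have to be found in the camera images.
- bracket: Steel pivot bracket fixed to the table: base plate 180 x 230 x 6 mm (x from -65 to +115), two cheeks at y = +-95 mm up to z = 60 mm. Origin on the table under the bin's pivot; x points from its front (robot's side) to its back, y to the latch post's side, z up. Latch post: 12 x 24 mm, up to z = 118 mm, at x = -50, y = +100 mm.
- bin (a joint): Tilt of the green bin about its pivot, a line along bracket y at bracket x = 0, z = 40 mm, just behind and below its lower front edge. 0 = upright (its stop), positive = leaning to the front (bracket -x); starts at 0.40 to 0.56, at most 0.62 rad. Stiff: stays where left, moves at about 3 N at the front rim.
- bin_in (a point): Centre of the bin's inner floor, 15 mm above and 50 mm behind the pivot line in the bin's frame; axes turn with the bin (z to the mouth, x to the back, y as the bracket's). Bin: green plastic, 140 (x) x 160 (y) x 115 mm outside, walls and floor 5 mm, open on top. Upright, its outer floor is at z = 50 mm, its rim at 165 mm, its front face at bracket x = -20 mm.
- bin_mouth (a point): Centre of the bin's open mouth, in the rim plane, 110 mm above bin_in along the bin's z.
- catch (a point): The catch on the bin's front face, a steel U open at the top, 22 mm wide (y), standing out 38 mm from the face; this point is the middle of the U's floor. Bin upright: at bracket x = -43, y = -35, z = 106 mm; the U's outer lip reaches z = 127 mm.
- bar (a joint): Angle of the steel latch bar about its hinge on the latch post (axis along bracket x). 0 = closed: level, pointing along bracket -y, lying in the catch; pi/2 = straight up; starts at 1.5 to 1.85 (up to 16 deg past upright, leaning outwards), stops at 2.0 rad. Stiff: stays where left, moves at about 2 N at bar_push.
- bar_hinge (a point): Hinge of the latch bar: bracket x = -43, y = 100, z = 112 mm. The bar swings in the bracket's plane x = -43 mm; it is 8 mm thick (x), 12 mm wide, and reaches 148 mm from the hinge, its end turned down by 12 mm.
- bar_push (a point): Point on the bar's upper edge (its outer side when raised), 100 mm from the hinge and 6 mm off its centre line: a good place to push, clear of the catch, which crosses the bar 124 to 146 mm from the hinge.
- stall: Steel bridge fixed to the table, the tin's stall: walls 6 mm thick at y = +-110 mm (x 20 to 80 mm), roof with underside at z = 173 mm from x = +12 to +87 mm, on it a paper roll up to z = 230 mm. Open in front (-x, robot's side) and behind. Origin on the table at the tin's place; z up. The roof bars a gripper coming straight down.
- tin: Plain, slightly tapered metal tin without handle, outer diameter 54 mm at the foot and 68 mm at the rim, 85 mm high, wall 2.5 mm, floor 4 mm, open on top, about 0.11 kg. Origin at the centre of its underside, z along its axis. It stands on the table under the stall's roof and holds the six balls, filled to about 45 mm.
- ball0: White nylon roller ball, 22 mm diameter, 12 g, origin at its centre; one of six in the tin.
- ball1: White nylon roller ball, 22 mm diameter, 12 g, origin at its centre; one of six in the tin.
- ball2: White nylon roller ball, 22 mm diameter, 12 g, origin at its centre; one of six in the tin.
- ball3: White nylon roller ball, 22 mm diameter, 12 g, origin at its centre; one of six in the tin.
- ball4: White nylon roller ball, 22 mm diameter, 12 g, origin at its centre; one of six in the tin.
- ball5: White nylon roller ball, 22 mm diameter, 12 g, origin at its centre; one of six in the tin.
- wedge: Bystander: grey rubber door wedge, 120 x 42 x 30 mm, origin at the centre of its underside. Leave it alone.
- mug: Bystander: red enamel mug with a handle, 80 mm wide, 85 mm high, origin at the centre of its underside. Leave it alone.
- scanner: Bystander: blue handheld scanner lying on its side, about 170 x 105 x 60 mm, origin at the centre of its underside. Leave it alone.
- crate: Bystander: small open pine crate, 130 x 180 x 90 mm, origin at the centre of its underside. Leave it alone.
- parcel: Bystander: cardboard parcel, 150 x 200 x 100 mm, origin at the centre of its underside. Leave it alone.
- tape: Bystander: roll of packing tape lying flat, 110 mm across, 48 mm high, origin at the centre of its underside. Leave it alone.

How it is judged:
On the way, in this order (a step that is already met when the one before it is completed fails the run):
1. The tin has been lifted more than 40 mm off the table (height (world z) of tin above 0.04 m), for 0.1 s.
2. All six balls lie inside the bin while it still leans forward more than 0.3 rad (x of ball0 in the frame of bin_in between -0.066 and 0.066 m and y of ball0 in the frame of bin_in between -0.076 and 0.076 m and z of ball0 in the frame of bin_in between 0 and 0.105 m and x of ball1 in the frame of bin_in between -0.066 and 0.066 m and y of ball1 in the frame of bin_in between -0.076 and 0.076 m and z of ball1 in the frame of bin_in between 0 and 0.105 m and x of ball2 in the frame of bin_in between -0.066 and 0.066 m and y of ball2 in the frame of bin_in between -0.076 and 0.076 m and z of ball2 in the frame of bin_in between 0 and 0.105 m and x of ball3 in the frame of bin_in between -0.066 and 0.066 m and y of ball3 in the frame of bin_in between -0.076 and 0.076 m and z of ball3 in the frame of bin_in between 0 and 0.105 m and x of ball4 in the frame of bin_in between -0.066 and 0.066 m and y of ball4 in the frame of bin_in between -0.076 and 0.076 m and z of ball4 in the frame of bin_in between 0 and 0.105 m and x of ball5 in the frame of bin_in between -0.066 and 0.066 m and y of ball5 in the frame of bin_in between -0.076 and 0.076 m and z of ball5 in the frame of bin_in between 0 and 0.105 m and value of joint bin above 0.3 rad), for 0.2 s.
3. The empty tin stands upright on the table in its stall again, within 35 mm of its place, let go (horizontal distance between tin and stall below 0.035 m and height (world z) of tin below 0.005 m and angle between tin's own z axis and vertical below 0.1 rad and contact force between the fingers and tin below 0.2 N), for 0.2 s.
4. The bin has been pushed upright, to within 0.05 rad of its stop, with the latch bar still raised (above 0.8 rad) (value of joint bin below 0.05 rad and value of joint bar above 0.8 rad), for 0.2 s.
5. The latch bar lies down in the catch, within 0.05 rad of closed, the bin still upright (value of joint each of bar, bin below 0.05 rad), for 0.2 s.
At the end, for the whole second after the job is handed in: All six balls are in the bin, the bin is upright within 0.05 rad of its stop, the latch bar lies in the catch within 0.05 rad of closed, and the tin stands still and upright (within 0.1 rad) on the table, within 35 mm of its place in the stall (all of step 5 and x of ball0 in the frame of bin_in between -0.066 and 0.066 m and y of ball0 in the frame of bin_in between -0.076 and 0.076 m and z of ball0 in the frame of bin_in between 0 and 0.105 m and x of ball1 in the frame of bin_in between -0.066 and 0.066 m and y of ball1 in the frame of bin_in between -0.076 and 0.076 m and z of ball1 in the frame of bin_in between 0 and 0.105 m and x of ball2 in the frame of bin_in between -0.066 and 0.066 m and y of ball2 in the frame of bin_in between -0.076 and 0.076 m and z of ball2 in the frame of bin_in between 0 and 0.105 m and x of ball3 in the frame of bin_in between -0.066 and 0.066 m and y of ball3 in the frame of bin_in between -0.076 and 0.076 m and z of ball3 in the frame of bin_in between 0 and 0.105 m and x of ball4 in the frame of bin_in between -0.066 and 0.066 m and y of ball4 in the frame of bin_in between -0.076 and 0.076 m and z of ball4 in the frame of bin_in between 0 and 0.105 m and x of ball5 in the frame of bin_in between -0.066 and 0.066 m and y of ball5 in the frame of bin_in between -0.076 and 0.076 m and z of ball5 in the frame of bin_in between 0 and 0.105 m and horizontal distance between tin and stall below 0.035 m and height (world z) of tin below 0.005 m and angle between tin's own z axis and vertical below 0.1 rad and linear speed of tin below 0.03 m/s); the robot touches nothing.
It fails at once if A bystander (wedge, mug, scanner, crate, parcel or tape) is shifted by more than 30 mm (distance of any of wedge, mug, scanner, crate, parcel, tape from where it was at the start of the episode above 0.03 m).
It also fails if it takes over 72 s, if anything falls off the work surface, if the arm or the gripper's body presses on something with over 40 N, if the wrist force passes 120 N, or if a joint passes its speed limit or range.

## Working session

There is one attempt and no reset: what is moved stays moved. The work goes in short steps, Python scripts to look and compute and a tool call to move; the robot and the scene stay as the last step left them, time stands still between calls to the robot, and variables do not carry over. Pictures are saved under pics/ and viewed, at most 13 in all, crops included, and the job is handed in when it is done.

Besides the shell and the picture viewer there is one more tool, called after "Call:" as name(argument=value, ...), one argument or row to a line, values as JSON. arm_command: Moves the arm, as the interface text tells. Its arguments: {"type":"object","properties":{"increments":{"type":"string"},"grip_force":{"type":"number"}},"required":["increments"]}

```bash
ls; mkdir -p pics
python3 - <<'E'
from plant import robot
import cv2
for n in("side","top"):
    im=robot.read_camera(n); cv2.imwrite(f"pics/{n}0.png",im)
    print(n,robot.camera_model(n))
s=robot.read_state();print(s['t'],s['tool_pos'],s['orientation'],s['opening'])
E
```

```text
pics
side {'fx': 354.94251995947667, 'fy': 354.94251995947667, 'cx': 254.60773376319597, 'cy': 201.57770600791267, 'eye': array([0.38044542, 0.67319893, 0.93041322]), 'rotation': array([-0.32223536,  2.85905858, -1.03026551])}
top {'fx': 472.38692792927264, 'fy': 472.38692792927264, 'cx': 262.04119818642675, 'cy': 195.20884679265816, 'eye': array([0.38127106, 0.01856118, 1.66985669]), 'rotation': array([-2.13612543,  2.1820427 , -0.12724352])}
0.1 [ 0.20891198 -0.56192438  0.24269285] [-3.09031956e+00 -5.55670684e-01  2.36490852e-04] 0.09297609512971268
```

View pics/side0.png

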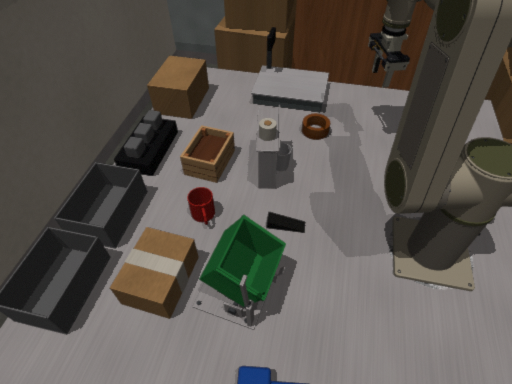

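View pics/top0.png

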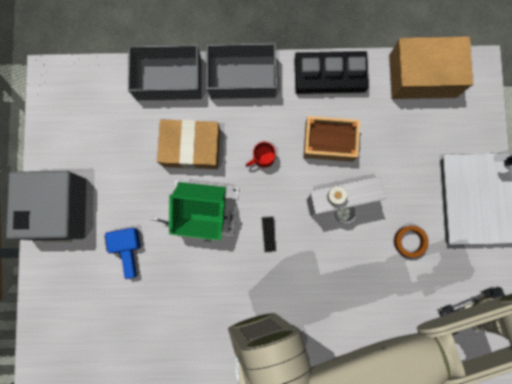

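The top view has world +x up and +y to the left. The bin is near (198,210), the stall roof near (346,195), and the tin rim shows at (345,214). I'll enlarge the crops and cast rays.

```bash
cat > h.py <<'E'
import numpy as np,cv2
from scipy.spatial.transform import Rotation as R
from plant import robot
def ray(n,u,v):
    c=robot.camera_model(n); d=R.from_rotvec(c['rotation']).apply([(u-c['cx'])/c['fx'],(v-c['cy'])/c['fy'],1.]); return np.array(c['eye']),d
def onz(n,u,v,z):
    e,d=ray(n,u,v); return e+d*(z-e[2])/d[2]
def tri(a,b):
    e,d=ray('top',*a);f,g=ray('side',*b)
    s=np.linalg.lstsq(np.c_[d,-g],f-e,rcond=None)[0]; p,q=e+d*s[0],f+g*s[1]; return (p+q)/2,np.linalg.norm(p-q)
def proj(n,p):
    c=robot.camera_model(n); x=R.from_rotvec(c['rotation']).inv().apply(np.atleast_2d(p)-c['eye']); return np.c_[x[:,0]/x[:,2]*c['fx']+c['cx'],x[:,1]/x[:,2]*c['fy']+c['cy']]
def crop(im,x0,y0,w,h,s):
    o=cv2.resize(im[y0:y0+h,x0:x0+w],None,fx=s,fy=s,interpolation=cv2.INTER_CUBIC)
    for k in range(x0-x0%10+10,x0+w,10): cv2.line(o,((k-x0)*s,0),((k-x0)*s,12 if k%50 else 30),(0,0,255),1)
    for k in range(y0-y0%10+10,y0+h,10): cv2.line(o,(0,(k-y0)*s),(12 if k%50 else 30,(k-y0)*s),(0,0,255),1)
    return o
E
python3 - <<'E'
from h import *
t=cv2.imread('pics/top0.png');s=cv2.imread('pics/side0.png')
a=crop(t,150,170,100,75,4);b=crop(t,300,165,100,75,4);c=crop(s,190,215,100,75,4);c=crop(s,195,215,100,115,4)[:300*2]
d=crop(s,235,105,75,90,4)
print(a.shape)
o=np.zeros((600,800,3),np.uint8);o[:300,:400]=a;o[:300,400:]=b
c=crop(s,190,215,133,100,3);d=crop(s,233,100,133,100,3)
o[300:,:399]=c;o[300:,400:799]=d
cv2.imwrite('pics/c1.png',o)
E
```

```text
(300, 400, 3)
```

View pics/c1.png

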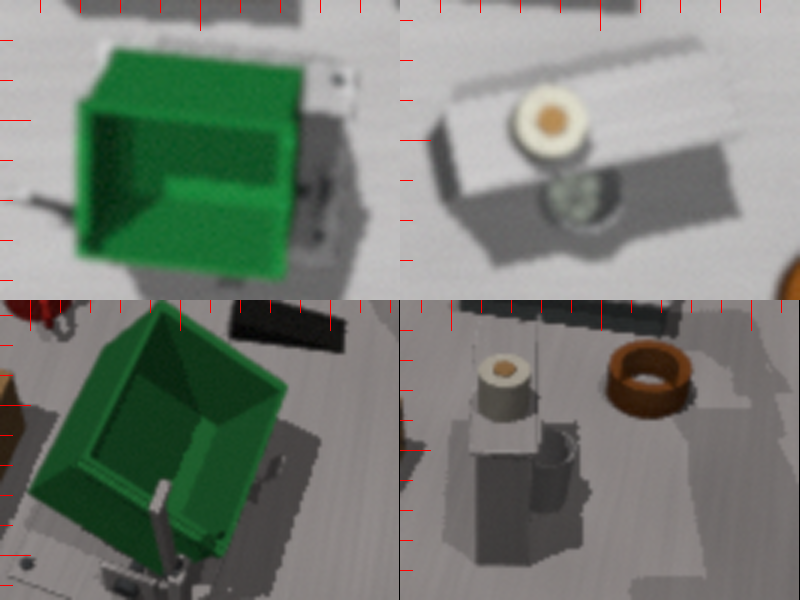

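The crop shows four bin rim corners in both views, the raised bar (top tip ~(156,219), side tip ~(244,276)), the stall roof's front edge from (314.5,214) to (384.5,200), and the tin rim centred at about (346,213).

Run:
```python
from h import *
np.set_printoptions(precision=4,suppress=True)
C={}
for k,a,b in [('BL',(169.5,195.75),(217.3,268.3)),('FL',(170,233.75),(264,300)),('FR',(221.25,239.5),(285.7,244)),('BR',(224.25,201.25),(244.3,216)),('bartip',(155.7,219.5),(244,276)),('barbase',(168.75,223),(248,306.7))]:
    C[k],e=tri(a,b);print(k,C[k],e)
lf,rf=onz('top',314.5,213.8,.18),onz('top',384.5,200,.18);print('roof',lf,rf,np.linalg.norm(lf-rf))
d=lf-rf;yaw=np.arctan2(-d[0],d[1]);print('stall yaw',yaw)
print('roll',onz('top',337.8,195.5,.23),'tin',onz('top',345.75,213,.085))
d=(C['FL']+C['BL']-C['FR']-C['BR']);print('bin yaw',np.arctan2(-d[0],d[1]),'w',np.linalg.norm(d)/2)
f=(C['FL']+C['FR'])/2;b=(C['BL']+C['BR'])/2;v=b-f;tilt=np.arctan2(v[2],np.linalg.norm(v[:2]));print('len',np.linalg.norm(v),'tilt',tilt,'mouth',(f+b)/2, 'front',f)
```

```text
BL [0.5596 0.3061 0.2145] 0.0010640831944979
FL [0.4462 0.3205 0.1323] 0.0007573516420018421
FR [0.4235 0.1542 0.1325] 0.00042745471220134566
BR [0.5398 0.1374 0.2003] 0.0021469971771784645
bartip [0.4852 0.3372 0.2658] 0.0034969253445351713
barbase [0.4835 0.3313 0.0989] 0.0008511749426838266
roof [ 0.4971 -0.1456  0.18  ] [ 0.5362 -0.3689  0.18  ] 0.2267047538029674
stall yaw 0.173354841683928
roll [ 0.5479 -0.2135  0.23  ] tin [ 0.5049 -0.2611  0.085 ]
bin yaw -0.12628923636157494 w 0.16897295045151828
len 0.13801088182765572 tilt 0.5741741350904709 mouth [0.4923 0.2295 0.1699] front [0.4349 0.2374 0.1324]
```

Call:
arm_command(
  increments="0 0 0 -50 0; 0 0 0 -100 0; 0 0 0 -150 0; 0 0 0 -200 0; 0 0 0 -250 0",
)

```text
t: 0.6
tool_pos: [0.2089, -0.5619, 0.4953]
orientation: [-3.091, -0.556, 0.0]
force: [0.2, -1.3, 0.4]
opening: 0.0928
gripper_force: 0.0
```

Call:
arm_command(
  increments="0 42 -26 0 0.036; 0 84 -52 0 0.072; 0 126 -78 0 0.108; 0 168 -104 0 0.144; 0 210 -130 0 0.18",
)

```text
t: 1.1
tool_pos: [0.3613, -0.3657, 0.4932]
orientation: [-3.129, -0.273, 0.001]
force: [1.8, -0.1, -0.4]
opening: 0.0928
gripper_force: 0.0
```

```bash
cat >> h.py <<'E'
def st():
    s=robot.read_state(); r=R.from_rotvec(s['orientation']); return s,np.array(s['tool_pos']),r
def rel(target):   # world point for TCP -> tool-axes shift, mm
    s,p,r=st(); return np.round(r.inv().apply(np.array(target)-p)*1000,1)
E
python3 - <<'E'
from h import *
s,p,r=st();print(s['t'],p,r.as_matrix().round(3),np.round(s['q'],3)); print(rel([.75,.13,.5]),rel([1.0,.175,.5]))
E
```

```text
1.1 [ 0.36132805 -0.36570867  0.49318288] [[ 0.985  0.173 -0.   ]
 [ 0.173 -0.985  0.001]
 [-0.    -0.001 -1.   ]] [-0.891 -0.059  1.229  0.     1.972  0.506]
[ 468.6 -421.    -6.7] [ 722.6 -422.1   -6.8]
```

Call:
arm_command(
  increments="0 37 -33 0 0; 0 74 -66 0 0; 0 111 -99 0 0; 0 148 -132 0 0; 0 185 -165 0 0",
)

```text
t: 1.6
tool_pos: [0.5147, -0.1707, 0.4933]
orientation: [-3.129, -0.276, 0.001]
force: [1.0, -1.2, -0.4]
opening: 0.0929
gripper_force: 0.0
```

Call:
arm_command(
  increments="0 37 -33 0 0; 0 74 -66 0 0; 0 111 -99 0 0; 0 148 -132 0 0; 0 185 -165 0 0",
)

```text
t: 2.1
tool_pos: [0.668, 0.0241, 0.4931]
orientation: [3.129, 0.276, -0.001]
force: [0.2, 0.1, 0.3]
opening: 0.0929
gripper_force: 0.0
```

Call:
arm_command(
  increments="0 45 -20 0 0; 0 90 -40 0 0; 0 135 -60 0 0; 0 180 -85 0 0; 0 230 -90 0 0",
)

```text
t: 2.6
tool_pos: [0.7835, 0.1229, 0.4521]
orientation: [-3.126, -0.278, -0.027]
force: [-0.4, 0.7, -1.3]
opening: 0.0928
gripper_force: 0.0
```

Call:
arm_command(
  increments="0 50 0 0 0; 0 100 0 0 0; 0 150 0 0 0; 0 200 0 0 0; 0 200 0 0 0",
)

```text
t: 3.1
tool_pos: [0.8304, 0.1308, 0.4088]
orientation: [-3.122, -0.274, -0.123]
force: [-0.5, -0.2, -0.4]
opening: 0.0931
gripper_force: 0.0
```

Run:
```python
from h import *
s,p,r=st();print(s['t'],p,r.as_matrix().round(3),np.round(s['q'],3))
```

```text
3.1 [0.8303673  0.1307877  0.40878924] [[ 0.982  0.174  0.078]
 [ 0.174 -0.985  0.012]
 [ 0.079  0.002 -0.997]] [0.093 0.991 0.023 0.005 2.049 1.492]
```

Call:
arm_command(
  increments="0 200 0 -100 0; 0 200 0 -100 0; 0 200 0 -100 0; 0 200 0 -100 0; 0 200 0 -100 0",
)

```text
t: 3.6
tool_pos: [0.8397, 0.1354, 0.4225]
orientation: [-3.115, -0.275, -0.196]
force: [0.7, 0.5, -0.4]
opening: 0.093
gripper_force: 0.0
```

Call:
arm_command(
  increments="0 200 0 -100 0; 0 200 0 -100 0; 0 200 0 -100 0; 0 200 0 -100 0; 0 200 0 -100 0",
)

```text
t: 4.1
tool_pos: [0.8472, 0.1387, 0.4382]
orientation: [-3.106, -0.274, -0.266]
force: [-0.5, 0.2, 0.7]
opening: 0.0926
gripper_force: 0.0
```

Run:
```python
from h import *
s,p,r=st();print(s['t'],p,r.as_matrix().round(3),np.round(s['q'],3))
```

```text
4.1 [0.84723797 0.13868847 0.43824795] [[ 0.97   0.175  0.168]
 [ 0.173 -0.985  0.027]
 [ 0.17   0.003 -0.985]] [0.098 0.96  0.023 0.011 1.988 1.499]
```

Call:
arm_command(
  increments="0 100 0 -50 0",
)

```text
t: 4.2
tool_pos: [0.855, 0.1405, 0.4462]
orientation: [-3.099, -0.273, -0.317]
force: [-0.3, -0.2, -0.6]
opening: 0.0931
gripper_force: 0.0
```

Call:
arm_command(
  increments="0 100 0 -50 0",
)

```text
t: 4.3
tool_pos: [0.8624, 0.1423, 0.4595]
orientation: [-3.089, -0.272, -0.379]
force: [-0.3, 0.6, 0.4]
opening: 0.0929
gripper_force: 0.0
```

Call:
arm_command(
  increments="0 100 0 0 0",
)

```text
t: 4.4
tool_pos: [0.879, 0.1458, 0.4584]
orientation: [-3.078, -0.272, -0.442]
force: [-0.8, -0.6, -0.2]
opening: 0.093
gripper_force: 0.0
```

Call:
arm_command(
  increments="0 100 0 0 0",
)

```text
t: 4.5
tool_pos: [0.8961, 0.1491, 0.451]
orientation: [-3.068, -0.271, -0.491]
force: [0.1, 0.8, -0.2]
opening: 0.0929
gripper_force: 0.0
```

```bash
cat >> h.py <<'E'
from scipy.optimize import least_squares
def fk(q,P):
    h,a1,L2,a3,L3,L4=P; Y=lambda a:R.from_euler('y',a); Z=lambda a:R.from_euler('z',a)
    r=Z(q[0]); p=np.array([0,0,h])+r.apply([a1,0,0])
    r=r*Y(q[1]); p=p+r.apply([0,0,L2]); r=r*Y(q[2]); p=p+r.apply([a3,0,L3]); r=r*Z(q[3])*Y(q[4]); p=p+r.apply([0,0,L4]); return p,r*Z(q[5])
E
python3 - <<'E'
from h import *
s,p,r=st();print(s['t'],p,r.as_matrix().round(3),np.round(s['q'],4))
D=[([-1.3,.13,1.488,0,1.523,-.085],[.20891,-.56192,.24269]),([-.891,-.059,1.229,0,1.972,.506],[.3613,-.3657,.4932]),([.093,.991,.023,.005,2.049,1.492],[.8304,.1308,.4088]),([.098,.96,.023,.011,1.988,1.499],[.8472,.1387,.43825]),(s['q'],p)]
f=least_squares(lambda P:np.concatenate([fk(q,P)[0]-x for q,x in D]),[.3,0,.4,0,.4,.25]);print(f.x.round(4),abs(f.fun).max()); print((fk(s['q'],f.x)[1].inv()*r).as_matrix().round(3))
E
```

```text
4.5 [0.89605675 0.14909748 0.45101839] [[ 0.935  0.174  0.308]
 [ 0.167 -0.985  0.05 ]
 [ 0.312  0.005 -0.95 ]] [0.1013 0.9593 0.0231 0.0192 1.8423 1.5043]
[0.3669 0.0032 0.362  0.0531 0.551  0.4037] 0.05160299894637306
[[ 0. -1.  0.]
 [ 1.  0.  0.]
 [-0.  0.  1.]]
```

Call:
arm_command(
  increments="0 100 0 10 0",
)

```text
t: 4.6
tool_pos: [0.9137, 0.1526, 0.4442]
orientation: [-3.056, -0.27, -0.545]
force: [0.3, 0.7, -0.3]
opening: 0.0931
gripper_force: 0.0
```

Call:
arm_command(
  increments="0 100 0 10 0",
)

```text
t: 4.7
tool_pos: [0.9304, 0.1559, 0.4379]
orientation: [-3.044, -0.269, -0.596]
force: [-0.2, 0.1, -0.6]
opening: 0.0931
gripper_force: 0.0
```

Call:
arm_command(
  increments="0 100 0 20 0",
)

```text
t: 4.8
tool_pos: [0.948, 0.1593, 0.4314]
orientation: [-3.03, -0.267, -0.65]
force: [0.5, 0.8, -0.9]
opening: 0.0927
gripper_force: 0.0
```

Call:
arm_command(
  increments="0 100 0 20 0",
)

```text
t: 4.9
tool_pos: [0.9646, 0.1625, 0.4251]
orientation: [-3.016, -0.266, -0.702]
force: [0.3, -0.0, 0.2]
opening: 0.0927
gripper_force: 0.0
```

Call:
arm_command(
  increments="0 100 0 30 0",
)

```text
t: 5.0
tool_pos: [0.982, 0.1658, 0.4183]
orientation: [-3.0, -0.265, -0.755]
force: [0.1, 0.1, -0.4]
opening: 0.0927
gripper_force: 0.0
```

Call:
arm_command(
  increments="0 100 0 30 0",
)

```text
t: 5.1
tool_pos: [0.9983, 0.1689, 0.4117]
orientation: [-2.984, -0.263, -0.806]
force: [1.0, 0.1, -0.5]
opening: 0.0935
gripper_force: 0.0
```

Call:
arm_command(
  increments="0 100 0 40 0",
)

```text
t: 5.2
tool_pos: [1.0151, 0.1721, 0.4049]
orientation: [-2.967, -0.262, -0.859]
force: [0.9, -0.1, -0.3]
opening: 0.093
gripper_force: 0.0
```

Call:
arm_command(
  increments="0 100 0 40 0",
)

```text
t: 5.3
tool_pos: [1.0308, 0.1751, 0.3981]
orientation: [-2.949, -0.26, -0.908]
force: [-0.1, -0.2, -0.2]
opening: 0.093
gripper_force: 0.0
```

Run:
```python
from h import *
s,p,r=st();print(s['t'],p,r.as_matrix().round(3),np.round(s['q'],4))
```

```text
5.3 [1.03084541 0.17511006 0.39810369] [[ 0.814  0.173  0.555]
 [ 0.147 -0.985  0.092]
 [ 0.562  0.007 -0.827]] [0.1088 1.0764 0.0231 0.0312 1.4459 1.5091]
```

```bash
cat >> h.py <<'E'
from scipy.optimize import least_squares
def fk(q,P):
    h,a1,L2,a3,L3,L4,d=P; Y=lambda a:R.from_euler('y',a); Z=lambda a:R.from_euler('z',a)
    r=Z(q[0]); p=np.array([0,0,h])+r.apply([a1,d,0])
    r=r*Y(q[1]); p=p+r.apply([0,0,L2]); r=r*Y(q[2]); p=p+r.apply([a3,0,L3]); r=r*Z(q[3])*Y(q[4]); p=p+r.apply([0,0,L4]); return p,r*Z(q[5]-np.pi/2).inv() if 0 else r*Z(q[5])*Z(np.pi/2)
LO=np.array([-2.96,-.89,.02,-1.34,0,-2.66]);HI=np.array([2.96,2.26,2.5,4.48,2.73,2.66])
E
python3 - <<'E'
from h import *
s,p,r=st()
D=[([-1.3,.13,1.488,0,1.523,-.085],[.20891,-.56192,.24269]),([-.891,-.059,1.229,0,1.972,.506],[.3613,-.3657,.4932]),([.093,.991,.023,.005,2.049,1.492],[.8304,.1308,.4088]),([.098,.96,.023,.011,1.988,1.499],[.8472,.1387,.43825]),([0.1013,0.9593,0.0231,0.0192,1.8423,1.5043],[.89606,.1491,.45102]),(s['q'],p)]
f=least_squares(lambda P:np.concatenate([fk(q,P)[0]-x for q,x in D]),[.3,0,.4,0,.4,.25,0]);P=f.x;print(P.round(4),abs(f.fun).max(),(fk(s['q'],P)[1].inv()*r).as_rotvec())
np.save('P.npy',P)
def ik(pos,rot,q0):
    g=lambda q:np.r_[fk(q,P)[0]-pos,.3*(rot.inv()*fk(q,P)[1]).as_rotvec()]
    o=least_squares(g,np.clip(q0,LO+.01,HI-.01),bounds=(LO,HI));return o.x,abs(o.fun).max()
# grasp of tin
for yaw in (.173,0.0,-.17):
  for al in (.6,.9,1.1,1.25,1.4):
    fwd=np.array([np.cos(yaw),np.sin(yaw),0]);z=np.sin(al)*fwd+np.array([0,0,-np.cos(al)]);x=np.cos(al)*fwd+np.array([0,0,np.sin(al)]);y=np.cross(z,x)
    rot=R.from_matrix(np.c_[x,y,z])
    out=[]
    for pos in ([.505,-.26,.06],[.505,-.26,.2],[.40,.2,.3]):
        b=min((ik(np.array(pos)-.006*z,rot,q0) for q0 in ([-.5,0,1.9,0,.6,1],[-.5,-.3,2.3,.5,.3,1],[-.7,-.5,2.3,1.,.8,0],[0,-.5,2.3,-1,.8,1.5])),key=lambda k:k[1]); out.append((round(b[1]*1000,1),b[0].round(2)))
    print(yaw,al,*out)
E
```

```text
[ 0.3181 -0.0025  0.3693  0.0628  0.5553  0.3525  0.0513] 0.00030900957535617835 [ 2.56739074e-16  1.77809156e-17 -4.16333634e-17]
0.173 0.6 (np.float64(0.0), array([-0.89, -0.07,  2.16,  0.7 ,  0.86,  0.09])) (np.float64(0.0), array([-0.89, -0.29,  2.07,  0.58,  1.12,  0.31])) (np.float64(5.3), array([ 0.5 , -0.89,  2.26, -0.2 ,  1.22,  1.92]))
0.173 0.9 (np.float64(0.0), array([-1.07, -0.01,  2.28,  1.17,  0.94, -0.45])) (np.float64(0.0), array([-1.07, -0.33,  2.24,  0.98,  1.11, -0.08])) (np.float64(34.7), array([ 0.78, -0.89,  2.37, -0.62,  1.08,  2.37]))
0.173 1.1 (np.float64(0.0), array([-1.17,  0.14,  2.29,  1.41,  1.07, -0.76])) (np.float64(0.0), array([-1.17, -0.27,  2.32,  1.23,  1.17, -0.35])) (np.float64(44.8), array([ 0.92, -0.89,  2.47, -0.92,  1.02,  2.66]))
0.173 1.25 (np.float64(0.0), array([-1.22,  0.29,  2.27,  1.53,  1.21, -0.95])) (np.float64(0.0), array([-1.22, -0.16,  2.34,  1.4 ,  1.25, -0.55])) (np.float64(51.3), array([ 0.89, -0.89,  2.49, -0.99,  0.94,  2.66]))
0.173 1.4 (np.float64(0.0), array([-1.26,  0.47,  2.21,  1.62,  1.36, -1.11])) (np.float64(0.0), 
[... 1592 characters left out ...]
 0.85, -0.89,  2.37, -0.75,  1.22,  2.66]))
-0.17 1.1 (np.float64(4.6), array([-1.02, -0.06,  2.5 ,  1.79,  0.77, -0.78])) (np.float64(8.6), array([-1.02, -0.56,  2.5 ,  1.23,  0.8 , -0.03])) (np.float64(41.9), array([ 0.87, -0.89,  2.41, -0.86,  1.15,  2.66]))
-0.17 1.25 (np.float64(2.1), array([-1.07,  0.12,  2.5 ,  2.01,  0.98, -1.08])) (np.float64(20.1), array([-1.1 , -0.39,  2.5 ,  1.54,  0.91, -0.4 ])) (np.float64(64.5), array([ 0.88, -0.89,  2.43, -0.94,  1.11,  2.66]))
-0.17 1.4 (np.float64(0.0), array([-1.11,  0.35,  2.45,  2.12,  1.21, -1.28])) (np.float64(22.9), array([-1.15, -0.16,  2.5 ,  1.82,  1.09, -0.78])) (np.float64(87.3), array([ 0.89, -0.89,  2.46, -1.03,  1.08,  2.66]))
```

```bash
cat >> h.py <<'E'
P=np.load('P.npy')
def tool(yaw,al):
    f=np.array([np.cos(yaw),np.sin(yaw),0]);z=np.sin(al)*f+np.array([0,0,-np.cos(al)]);x=np.cos(al)*f+np.array([0,0,np.sin(al)]);return R.from_matrix(np.c_[x,np.cross(z,x),z])
def ik(pos,rot,q0):
    g=lambda q:np.r_[fk(q,P)[0]-pos,.3*(rot.inv()*fk(q,P)[1]).as_rotvec()]
    o=least_squares(g,np.clip(q0,LO+.01,HI-.01),bounds=(LO,HI));return o.x,abs(o.fun).max()*1000
E
python3 - <<'E'
from h import *
np.set_printoptions(precision=2,suppress=True,linewidth=150)
S=([-.7,-.5,2.2,1.,.8,0],[-1,.1,2.2,1.3,1,-.7],[0.3,-.3,2.2,1,1,-1.5],[0.3,-.5,2,1,1,1.5])
for yaw in (.35,.5,.65,.8):
  for al in (1.0,1.2,1.35):
    rot=tool(yaw,al);z=rot.as_matrix()[:,2]
    qg,e=min((ik(np.array([.505,-.26,.055])-.006*z,rot,q) for q in S),key=lambda k:k[1])
    print(yaw,al,'grasp',round(e,1),qg)
    for th in (-2.4,-2,2,2.4):
        r2=rot*R.from_euler('z',th); ax=(r2*rot.inv()).apply([0,0,1])  # tin axis after roll
        m=np.array([.48,.23,.25]); g=m-.03*ax
        q,e=min((ik(g-.006*z,r2,q) for q in S+(qg,)),key=lambda k:k[1])
        if e<15: print('   pour',th,round(e,1),q,'axis',ax)
E
```

```text
0.35 1.0 grasp 0.0 [-1.14  0.19  2.15  1.18  1.13 -0.66]
   pour -2.4 7.5 [ 0.3  -0.88  2.5   0.07  0.56 -0.92] axis [-0.94  0.26 -0.23]
   pour -2 13.0 [ 0.28 -0.88  2.5   0.1   0.57 -0.56] axis [-0.87  0.5  -0.  ]
   pour 2 7.0 [ 0.46 -0.86  2.5  -0.19  0.54 -2.48] axis [-0.34 -0.94 -0.  ]
   pour 2.4 6.0 [ 0.43 -0.87  2.5  -0.14  0.54 -2.15] axis [-0.55 -0.8  -0.23]
0.35 1.2 grasp 0.0 [-1.22  0.36  2.12  1.34  1.28 -0.88]
0.35 1.35 grasp 0.0 [-1.26  0.51  2.08  1.42  1.4  -1.01]
0.5 1.0 grasp 0.0 [-1.14  0.29  2.03  1.09  1.24 -0.69]
   pour -2.4 7.0 [ 0.13 -0.88  2.5   0.53  0.65 -1.48] axis [-0.97  0.12 -0.23]
   pour -2 9.1 [ 0.1  -0.87  2.5   0.56  0.66 -1.12] axis [-0.93  0.36 -0.  ]
   pour 2.4 10.7 [ 0.29 -0.89  2.5   0.28  0.59 -2.66] axis [-0.42 -0.88 -0.23]
0.5 1.2 grasp 0.0 [-1.21  0.45  1.99  1.22  1.38 -0.86]
0.5 1.35 grasp 0.0 [-1.25  0.59  1.94  1.3   1.49 -0.97]
0.65 1.0 grasp 0.0 [-1.13  0.38  1.9   1.    1.35 -0.71]
   pour -2.4 1.1 [-0.01 -0.84  2.5   0.82  0.78 -1.88] axis [-0.97 -0.03 -0.23]
   pour -2 2.6 [-0.04 -0.82  2.5   0.84  0.8  -1.52] axis [-0.98  0.22 -0.  ]
   pour 2 11.4 [ 0.1  -0.86  2.5   0.72  0.76  2.66] axis [-0.05 -1.   -0.  ]
0.65 1.2 grasp 0.0 [-1.19  0.54  1.86  1.12  1.47 -0.85]
0.65 1.35 grasp 0.0 [-1.22  0.67  1.81  1.2   1.58 -0.94]
0.8 1.0 grasp 0.0 [-1.11  0.47  1.78  0.93  1.45 -0.74]
   pour -2.4 0.0 [-0.11 -0.72  2.44  0.97  0.94 -2.15] axis [-0.96 -0.17 -0.23]
   pour -2 0.0 [-0.13 -0.7   2.44  0.99  0.95 -1.78] axis [-1.    0.07 -0.  ]
   pour 2 3.9 [-0.03 -0.83  2.5   0.9   0.91  2.37] axis [ 0.1  -0.99 -0.  ]
   pour 2.4 9.1 [-0.07 -0.79  2.5   0.98  0.93  2.66] axis [-0.14 -0.96 -0.23]
0.8 1.2 grasp 0.0 [-1.16  0.62  1.72  1.04  1.57 -0.85]
   pour -2.4 10.8 [-0.23 -0.67  2.5   1.27  1.01 -2.45] axis [-0.86  0.02 -0.51]
   pour -2 10.7 [-0.25 -0.64  2.5   1.28  1.02 -2.1 ] axis [-0.94  0.25 -0.23]
0.8 1.35 grasp 0.0 [-1.19  0.75  1.67  1.11  1.67 -0.91]
```

Run:
```python
from h import *
np.set_printoptions(precision=2,suppress=True,linewidth=160)
S=([-.7,-.5,2.2,1.,.8,0],[0.,-.7,2.4,1,.9,-1.9])
for yaw in (.7,.75,.8,.85):
  for al in (1.0,1.1,1.2):
    rot=tool(yaw,al);z=rot.as_matrix()[:,2]
    for th in (-2.1,-2.4,-2.6):
      for mx in (.5,.53):
        r2=rot*R.from_euler('z',th); ax=(r2*rot.inv()).apply([0,0,1])
        m=np.array([mx,.225,.26]); g=m-.03*ax
        q,e=min((ik(g-.006*z,r2,q) for q in S),key=lambda k:k[1])
        B=r2.as_matrix(); c=[g-.065*z+a*.0375*B[:,0]+b*.094*B[:,1] for a in(-1,1) for b in (-1,1)]
        low=min(c,key=lambda k:k[2])
        if e<3: print(yaw,al,th,mx,round(e,1),q,'ax',ax,'low',low)
```

```text
0.7 1.0 -2.1 0.5 0.0 [-0.08 -0.72  2.43  0.92  0.84 -1.74] ax [-0.99  0.11 -0.07] low [0.46 0.14 0.21]
0.7 1.0 -2.1 0.53 0.0 [-0.07 -0.58  2.35  0.96  0.8  -1.8 ] ax [-0.99  0.11 -0.07] low [0.49 0.14 0.21]
0.7 1.0 -2.4 0.5 0.0 [-0.06 -0.72  2.42  0.9   0.83 -2.01] ax [-0.97 -0.07 -0.23] low [0.48 0.13 0.23]
0.7 1.0 -2.4 0.53 0.0 [-0.06 -0.59  2.35  0.94  0.79 -2.07] ax [-0.97 -0.07 -0.23] low [0.51 0.13 0.23]
0.7 1.0 -2.6 0.5 0.0 [-0.05 -0.73  2.42  0.89  0.83 -2.19] ax [-0.93 -0.21 -0.31] low [0.49 0.12 0.24]
0.7 1.0 -2.6 0.53 0.0 [-0.04 -0.6   2.35  0.93  0.79 -2.25] ax [-0.93 -0.21 -0.31] low [0.52 0.12 0.24]
0.7 1.1 -2.1 0.5 0.2 [-0.13 -0.75  2.5   1.09  0.84 -1.9 ] ax [-0.96  0.2  -0.2 ] low [0.46 0.14 0.21]
0.7 1.1 -2.1 0.53 0.0 [-0.12 -0.61  2.42  1.14  0.8  -1.97] ax [-0.96  0.2  -0.2 ] low [0.49 0.14 0.21]
0.7 1.1 -2.4 0.5 0.0 [-0.11 -0.77  2.5   1.07  0.83 -2.17] ax [-0.92  0.01 -0.38] low [0.48 0.13 0.22]
0.7 1.1 -2.4 0.53 0.0 [-0.1  -0.62  2.42  1.13  0.79 -2.24] ax [-0.92  0.01 -0.38] low [0.51 0.13 0.22]
0.7 1.1 -2.6 0.5 0.0 [-0.1  -0.78  2.5   1.06  0.82 -2.35] ax [-0
[... 4753 characters left out ...]
0.49  2.33  1.18  0.97 -2.42] ax [-0.92 -0.13 -0.38] low [0.53 0.13 0.22]
0.85 1.1 -2.6 0.5 0.0 [-0.19 -0.63  2.41  1.15  1.   -2.56] ax [-0.84 -0.26 -0.47] low [0.51 0.12 0.23]
0.85 1.1 -2.6 0.53 0.0 [-0.17 -0.5   2.33  1.18  0.97 -2.6 ] ax [-0.84 -0.26 -0.47] low [0.54 0.12 0.23]
0.85 1.2 -2.1 0.5 0.0 [-0.27 -0.58  2.46  1.31  1.05 -2.25] ax [-0.94  0.15 -0.31] low [0.48 0.14 0.2 ]
0.85 1.2 -2.1 0.53 0.0 [-0.24 -0.45  2.38  1.34  1.01 -2.3 ] ax [-0.94  0.15 -0.31] low [0.51 0.14 0.2 ]
0.85 1.2 -2.4 0.5 0.0 [-0.25 -0.61  2.46  1.3   1.04 -2.52] ax [-0.86 -0.03 -0.51] low [0.5  0.13 0.21]
0.85 1.2 -2.4 0.53 0.0 [-0.23 -0.48  2.38  1.33  1.01 -2.57] ax [-0.86 -0.03 -0.51] low [0.53 0.13 0.21]
```

Call:
arm_command(
  increments="0 -21 -44 -9 0; 0 -42 -88 -18 0; 0 -63 -132 -27 0; 0 -84 -176 -36 0; 0 -105 -220 -45 0",
)

```text
t: 5.8
tool_pos: [0.8964, 0.3519, 0.3787]
orientation: [-2.949, -0.26, -0.907]
force: [0.4, 1.5, 0.0]
opening: 0.0928
gripper_force: 0.0
```

Call:
arm_command(
  increments="0 -21 -44 -9 0; 0 -42 -88 -18 0; 0 -63 -132 -27 0; 0 -84 -176 -36 0; 0 -105 -220 -45 0",
)

```text
t: 6.3
tool_pos: [0.7478, 0.5495, 0.3557]
orientation: [-2.948, -0.26, -0.906]
force: [0.6, 0.4, -0.7]
opening: 0.093
gripper_force: 0.0
```

Call:
arm_command(
  increments="0 -21 -44 -9 0; 0 -42 -88 -18 0; 0 -63 -132 -27 0; 0 -84 -176 -36 0; 0 -105 -220 -45 0",
)

```text
t: 6.8
tool_pos: [0.599, 0.7466, 0.3328]
orientation: [-2.948, -0.26, -0.905]
force: [1.0, 0.7, 0.6]
opening: 0.0928
gripper_force: 0.0
```

```bash
cat >> h.py <<'E'
def info():
    np.set_printoptions(precision=3,suppress=True,linewidth=150)
    s,p,r=st();M=r.as_matrix();z=M[:,2]; sh=np.array([0,0,.318]); u=(p-sh)/np.linalg.norm(p-sh)
    print('t',s['t'],'p',p,'q',np.array(s['q']),'F',s['force'],'open',s['opening'],'gf',s['gripper_force']); print('z',z,'yaw',np.arctan2(z[1],z[0]),'al',np.arccos(-z[2]),'yz',M[2,1],'radial in tool',r.inv().apply(u))
E
python3 -c "
from h import *
info()"
```

```text
t 6.8 p [0.599 0.747 0.333] q [ 0.993  0.796  0.577 -0.435  1.358  2.391] F [1.039 0.715 0.593] open 0.09277679972601408 gf 0.0
z [ 0.553  0.094 -0.828] yaw 0.16857807907147443 al 0.5953147439088946 yz 0.004103669262017648 radial in tool [ 0.633 -0.659  0.406]
```

Call:
arm_command(
  increments="0 32 -33 20 0; 0 64 -66 40 0",
)

```text
t: 7.0
tool_pos: [0.6284, 0.7852, 0.3348]
orientation: [-2.938, -0.268, -0.912]
force: [1.2, 0.6, 0.9]
opening: 0.0928
gripper_force: 0.0
```

Call:
arm_command(
  increments="0 64 -66 40 0",
)

```text
t: 7.1
tool_pos: [0.6473, 0.7988, 0.3279]
orientation: [-2.908, -0.272, -0.934]
force: [42.6, 48.5, 61.8]
opening: 0.0926
gripper_force: 0.0
```

Call:
arm_command(
  increments="0 64 -66 40 0",
)

```text
t: 7.2
tool_pos: [0.6597, 0.8059, 0.2978]
orientation: [-2.899, -0.288, -0.937]
force: [-1.3, 0.7, -4.2]
opening: 0.0935
gripper_force: 0.0
```

Call:
arm_command(
  increments="0 64 -66 40 0",
)

```text
t: 7.3
tool_pos: [0.6733, 0.8172, 0.3021]
orientation: [-2.848, -0.289, -0.972]
force: [0.1, 0.0, 0.3]
opening: 0.0928
gripper_force: 0.0
```

Call:
arm_command(
  increments="0 64 -66 40 0",
)

```text
t: 7.4
tool_pos: [0.6847, 0.8275, 0.3048]
orientation: [-2.803, -0.293, -1.002]
force: [-0.3, -0.3, -0.1]
opening: 0.0933
gripper_force: 0.0
```

```bash
python3 -c "
from h import *
info()"
```

```text
t 7.4 p [0.685 0.827 0.305] q [ 0.956  1.208  0.024 -0.401  1.332  2.297] F [-0.257 -0.329 -0.069] open 0.09333062445720883 gf 0.0
z [ 0.61   0.206 -0.765] yaw 0.3260029284609806 al 0.6992159888579449 yz -0.07534233255872722 radial in tool [ 0.577 -0.597  0.557]
```

Call:
arm_command(
  increments="0 60 -60 50 0",
)

```text
t: 7.5
tool_pos: [0.697, 0.837, 0.301]
orientation: [-2.762, -0.3, -1.027]
force: [0.7, -0.3, 0.6]
opening: 0.0929
gripper_force: 0.0
```

Call:
arm_command(
  increments="0 60 -60 50 0",
)

```text
t: 7.6
tool_pos: [0.7085, 0.8452, 0.2944]
orientation: [-2.727, -0.307, -1.048]
force: [-0.3, -0.1, -0.3]
opening: 0.0931
gripper_force: 0.0
```

Call:
arm_command(
  increments="0 60 -60 50 0",
)

```text
t: 7.7
tool_pos: [0.7186, 0.8535, 0.2899]
orientation: [-2.692, -0.314, -1.068]
force: [-0.3, -0.8, -0.0]
opening: 0.0932
gripper_force: 0.0
```

Call:
arm_command(
  increments="0 60 -60 50 0",
)

```text
t: 7.8
tool_pos: [0.7274, 0.8617, 0.2879]
orientation: [-2.655, -0.321, -1.088]
force: [0.2, -0.1, -0.9]
opening: 0.093
gripper_force: 0.0
```

Call:
arm_command(
  increments="0 60 -60 50 0",
)

```text
t: 7.9
tool_pos: [0.735, 0.8698, 0.2877]
orientation: [-2.619, -0.327, -1.108]
force: [-0.6, -0.4, -0.3]
opening: 0.0932
gripper_force: 0.0
```

```bash
python3 -c "
from h import *
info()"
```

```text
t 7.9 p [0.735 0.87  0.288] q [ 0.925  1.266  0.023 -0.375  1.095  2.287] F [-0.62  -0.442 -0.312] open 0.09321838829136539 gf 0.0
z [ 0.663  0.339 -0.667] yaw 0.47254417192877574 al 0.8400587056423788 yz -0.16525931082399298 radial in tool [ 0.495 -0.509  0.704]
```

Call:
arm_command(
  increments="0 55 -65 60 0",
)

```text
t: 8.0
tool_pos: [0.7412, 0.8792, 0.2863]
orientation: [-2.581, -0.333, -1.128]
force: [0.2, 0.5, 0.7]
opening: 0.0931
gripper_force: 0.0
```

Call:
arm_command(
  increments="0 55 -65 60 0",
)

```text
t: 8.1
tool_pos: [0.7458, 0.8884, 0.2836]
orientation: [-2.547, -0.339, -1.145]
force: [-0.2, -0.4, 0.9]
opening: 0.093
gripper_force: 0.0
```

Call:
arm_command(
  increments="0 55 -65 60 0",
)

```text
t: 8.2
tool_pos: [0.7493, 0.8974, 0.2829]
orientation: [-2.513, -0.346, -1.161]
force: [-0.1, -0.2, -1.0]
opening: 0.093
gripper_force: 0.0
```

Call:
arm_command(
  increments="0 55 -65 60 0",
)

```text
t: 8.3
tool_pos: [0.752, 0.9061, 0.2845]
orientation: [-2.479, -0.351, -1.177]
force: [0.8, -0.2, -0.5]
opening: 0.0929
gripper_force: 0.0
```

Call:
arm_command(
  increments="0 55 -65 60 0",
)

```text
t: 8.4
tool_pos: [0.7538, 0.9145, 0.2878]
orientation: [-2.445, -0.357, -1.192]
force: [0.2, -0.9, -0.0]
opening: 0.0929
gripper_force: 0.0
```

Call:
arm_command(
  increments="0 55 -65 70 0",
)

```text
t: 8.5
tool_pos: [0.7561, 0.9228, 0.2908]
orientation: [-2.41, -0.362, -1.207]
force: [-0.3, -0.1, 0.8]
opening: 0.0928
gripper_force: 0.0
```

Call:
arm_command(
  increments="0 55 -65 70 0",
)

```text
t: 8.6
tool_pos: [0.7578, 0.9301, 0.2932]
orientation: [-2.378, -0.367, -1.22]
force: [0.1, -0.5, -0.7]
opening: 0.0929
gripper_force: 0.0
```

Call:
arm_command(
  increments="0 55 -65 70 0",
)

```text
t: 8.7
tool_pos: [0.7586, 0.9373, 0.2972]
orientation: [-2.347, -0.372, -1.233]
force: [-0.0, 0.4, -0.0]
opening: 0.0931
gripper_force: 0.0
```

```bash
python3 -c "
from h import *
info()"
```

```text
t 8.7 p [0.759 0.937 0.297] q [ 0.92   1.324  0.023 -0.356  0.789  2.289] F [-0.041  0.357 -0.02 ] open 0.0931363160882628 gf 0.0
z [ 0.702  0.514 -0.492] yaw 0.6320712646589628 al 1.0558910797649133 yz -0.2716241779834559 radial in tool [ 0.358 -0.387  0.85 ]
```

Call:
arm_command(
  increments="0 20 -70 70 0",
)

```text
t: 8.8
tool_pos: [0.7531, 0.95, 0.295]
orientation: [-2.315, -0.374, -1.247]
force: [0.0, 1.2, 0.9]
opening: 0.0929
gripper_force: 0.0
```

Call:
arm_command(
  increments="0 20 -70 70 0",
)

```text
t: 8.9
tool_pos: [0.7436, 0.9642, 0.2881]
orientation: [-2.288, -0.381, -1.254]
force: [-0.7, -0.0, -0.9]
opening: 0.0933
gripper_force: 0.0
```

Call:
arm_command(
  increments="0 20 -70 70 0",
)

```text
t: 9.0
tool_pos: [0.7343, 0.9773, 0.2839]
orientation: [-2.26, -0.387, -1.261]
force: [-0.2, -0.1, 0.1]
opening: 0.0933
gripper_force: 0.0
```

Call:
arm_command(
  increments="0 20 -70 70 0",
)

```text
t: 9.1
tool_pos: [0.7251, 0.9895, 0.2821]
orientation: [-2.233, -0.393, -1.268]
force: [-0.4, 0.7, -0.4]
opening: 0.0928
gripper_force: 0.0
```

Run:
```python
from h import *
info()
s,p,r=st();z=r.as_matrix()[:,2];yaw=np.arctan2(z[1],z[0]);al=np.arccos(-z[2])
t=tool(yaw,al);print('turn to level',(r.inv()*t).as_rotvec())
w=np.array([.505,-.26,.06])-.2*z; print('pregrasp200',w)
for g in (np.array([.505,-.26,.06])-.006*z,w,[.35,0.1,.35]): print(ik(np.array(g),t,[-1,.3,2,1.2,1.2,-.7]))
print(rel([.35,.1,.4]),rel([.3,-.3,.3]))
```

```text
t 9.1 p [0.725 0.99  0.282] q [ 0.967  1.371  0.023 -0.414  0.66   2.366] F [-0.417  0.722 -0.384] open 0.09278205601864309 gf 0.0
z [ 0.7    0.582 -0.414] yaw 0.6933541843081888 al 1.1440984279838413 yz -0.307927909194332 radial in tool [ 0.271 -0.355  0.895]
turn to level [ 0.    -0.    -0.345]
pregrasp200 [ 0.365 -0.376  0.143]
(array([-1.17 ,  0.507,  1.837,  1.067,  1.47 , -0.811]), np.float64(8.952155128305606e-07))
(array([-1.457,  0.465,  1.692,  0.887,  1.758, -0.782]), np.float64(5.973359029631808e-07))
(array([-0.993, -0.89 ,  2.472,  1.145,  1.875, -0.058]), np.float64(60.800129551115475))
[ -82.5  501.9 -828.9] [ -189.4   833.3 -1055.3]
```

Run:
```python
from h import *
np.set_printoptions(precision=3,suppress=True,linewidth=150)
s,p,r=st();z=r.as_matrix()[:,2]
t=r*R.from_euler('z',-.345); q=np.array(s['q']); M=r.as_matrix()
W=[p,[.6,.35,.42],[.45,-.2,.42],[.36,-.38,.3],np.array([.505,-.26,.06])-.2*z]
for a,b in zip(W[:-1],W[1:]):
    a,b=np.array(a),np.array(b)
    n=int(np.ceil(np.linalg.norm(b-a)/.05)); mx=0
    for k in range(1,n+1):
        rot=r*R.from_euler('z',-.345*(k/n if a is p or np.allclose(a,p) else 1)); q1,e=ik(a+(b-a)*k/n,rot,q); mx=max(mx,abs(q1-q).max());q=q1
    print(n,b,'e',e,'q',q,'maxstep',mx,'d in tool0',r.inv().apply(b-a)*1000,'in tool1',t.inv().apply(b-a)*1000, 'per row',t.inv().apply(b-a)*1000/n)
```

```text
14 [0.6  0.35 0.42] e 7.641171029248991e-09 q [ 0.255 -0.486  2.086  0.781  0.582  0.687] maxstep 0.49477016110920585 d in tool0 [  60.773  415.843 -516.737] in tool1 [ -83.445  411.892 -516.737] per row [ -5.96   29.421 -36.91 ]
12 [ 0.45 -0.2   0.42] e 4.085413024546014e-06 q [-1.219 -0.261  1.916  1.099  1.844 -0.224] maxstep 0.15773054721640112 d in tool0 [ -71.18   373.217 -425.02 ] in tool1 [-193.206  327.153 -425.02 ] per row [-16.101  27.263 -35.418]
5 [ 0.36 -0.38  0.3 ] e 8.734941991939138e-06 q [-1.466  0.239  1.646  0.943  1.932 -0.563] maxstep 0.10690765298330634 d in tool0 [-147.194  138.895 -118.076] in tool1 [-185.495   80.93  -118.076] per row [-37.099  16.186 -23.615]
4 [ 0.365 -0.376  0.143] e 2.554312483749044e-06 q [-1.457  0.465  1.692  0.887  1.758 -0.782] maxstep 0.06615255118532459 d in tool0 [-132.17    47.911   70.667] in tool1 [-140.585    0.389   70.667] per row [-35.146   0.097  17.667]
```

Call:
arm_command(
  increments="0 4 30 -37 -0.07; 0 9 59 -74 -0.14; 0 13 89 -111 -0.21; 0 17 119 -148 -0.28; 0 22 148 -185 -0.345",
)

```text
t: 9.6
tool_pos: [0.6979, 0.8411, 0.3176]
orientation: [-2.229, -0.807, -1.436]
force: [1.5, 1.2, 0.4]
opening: 0.093
gripper_force: 0.0
```

Call:
arm_command(
  increments="0 -6 29 -37 0; 0 -12 59 -74 0; 0 -18 88 -111 0; 0 -24 118 -148 0; 0 -30 147 -185 0",
)

```text
t: 10.1
tool_pos: [0.6532, 0.6114, 0.3679]
orientation: [-2.23, -0.801, -1.437]
force: [0.7, -0.0, 0.3]
opening: 0.0926
gripper_force: 0.0
```

Call:
arm_command(
  increments="0 -6 29 -37 0; 0 -12 59 -74 0; 0 -18 88 -111 0; 0 -24 118 -148 0",
)

```text
t: 10.5
tool_pos: [0.6169, 0.4286, 0.4075]
orientation: [-2.229, -0.802, -1.438]
force: [1.1, -1.1, -0.1]
opening: 0.0932
gripper_force: 0.0
```

```bash
python3 -c "
from h import *
info();print(rel([.45,-.2,.42]))"
```

```text
t 10.5 p [0.617 0.429 0.407] q [ 0.426 -0.319  1.988  0.638  0.414  0.864] F [ 1.08  -1.149 -0.065] open 0.09316471153834492 gf 0.0
z [ 0.702  0.581 -0.412] yaw 0.6919225249071554 al 1.1460535372773344 yz -0.0011555357407359024 radial in tool [0.516 0.083 0.853]
[-206.3  377.8 -487.7]
```

Excellent tracking. Next I'll move over and down to the front of the stall.

Call:
arm_command(
  increments="0 -15 29 -37 0; 0 -31 58 -75 0; 0 -47 87 -112 0; 0 -63 116 -150 0; 0 -79 145 -187 0",
)

```text
t: 11.0
tool_pos: [0.5527, 0.1877, 0.4126]
orientation: [-2.231, -0.805, -1.439]
force: [0.5, -1.3, -0.2]
opening: 0.0928
gripper_force: 0.0
```

Call:
arm_command(
  increments="0 -15 29 -37 0; 0 -31 58 -75 0; 0 -47 87 -112 0; 0 -63 116 -150 0; 0 -79 145 -187 0",
)

```text
t: 11.5
tool_pos: [0.4889, -0.0544, 0.4176]
orientation: [-2.235, -0.804, -1.437]
force: [1.7, 0.0, -0.7]
opening: 0.0931
gripper_force: 0.0
```

Call:
arm_command(
  increments="0 -15 29 -37 0; 0 -31 58 -75 0; 0 -47 87 -112 0",
)

```text
t: 11.8
tool_pos: [0.4509, -0.199, 0.4207]
orientation: [-2.236, -0.803, -1.435]
force: [1.4, -0.5, 0.8]
opening: 0.0928
gripper_force: 0.0
```

```bash
python3 -c "
from h import *
info();print(rel([.36,-.38,.3]));z=st()[2].as_matrix()[:,2];print(rel(np.array([.505,-.261,.055])-.15*z))"
```

```text
t 11.8 p [ 0.451 -0.199  0.421] q [-1.216 -0.27   1.922  1.097  1.837 -0.22 ] F [ 1.39  -0.497  0.821] open 0.09284642731617888 gf 0.0
z [ 0.702  0.577 -0.417] yaw 0.6884315333242232 al 1.1406109710468004 yz 0.0010649883151737094 radial in tool [0.368 0.875 0.315]
[-187.    81.8 -118. ]
[-331.5   81.9    4.7]
```

Call:
arm_command(
  increments="0 -37 16 -24 0; 0 -75 33 -47 0; 0 -112 49 -71 0; 0 -150 65 -95 0; 0 -187 82 -118 0",
)

```text
t: 12.3
tool_pos: [0.3603, -0.3794, 0.2981]
orientation: [-2.236, -0.803, -1.433]
force: [0.1, -0.7, 1.1]
opening: 0.0929
gripper_force: 0.0
```

Call:
arm_command(
  increments="0 -36 0 31 0; 0 -72 0 61 0; 0 -108 0 92 0; 0 -144 0 122 0",
)

```text
t: 12.7
tool_pos: [0.4007, -0.3452, 0.1155]
orientation: [-2.237, -0.804, -1.432]
force: [1.8, -1.1, -0.3]
opening: 0.0932
gripper_force: 0.0
```

Run:
```python
from h import *
info();z=st()[2].as_matrix()[:,2];print(rel(np.array([.505,-.261,.055])-.006*z))
for n in('top','side'): cv2.imwrite(f'pics/{n}1.png',robot.read_camera(n))
t=cv2.imread('pics/top1.png');s=cv2.imread('pics/side1.png')
o=np.zeros((520,800,3),np.uint8);o[:,:390]=crop(t,290,160,130,173,3)[:519].repeat(1,0)[:520] if 0 else 0
a=crop(t,290,165,130,130,3);b=crop(s,240,90,130,130,3);cv2.imwrite('pics/c2.png',np.hstack([a,b]))
```

```text
t 12.7 p [ 0.401 -0.345  0.116] q [-1.388  0.465  1.758  0.924  1.667 -0.798] F [ 1.815 -1.141 -0.346] open 0.09318428531623092 gf 0.0
z [ 0.7    0.578 -0.419] yaw 0.6898301710126058 al 1.138766990624864 yz 0.00021776551256313947 radial in tool [-0.259  0.92   0.293]
[  1.2   1.4 141.1]
```

View pics/c2.png

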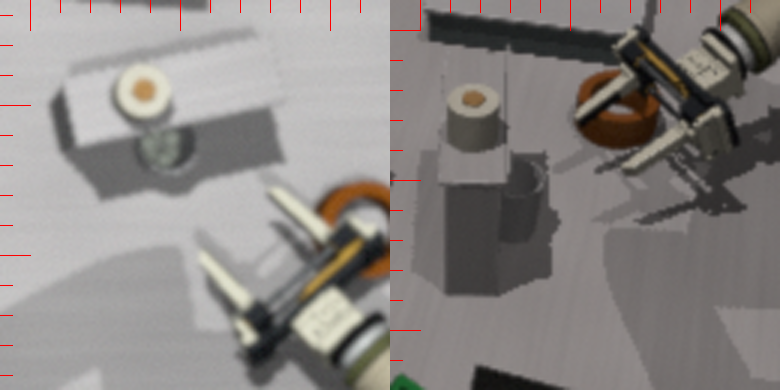

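The gripper is in line with the tin; the tape roll at about (411,241) lies close to its right-hand side. I'll check that clearance.

Run:
```python
from h import *
np.set_printoptions(precision=3,suppress=True)
t=cv2.imread('pics/top0.png');h=cv2.cvtColor(t,cv2.COLOR_BGR2HSV)
m=cv2.inRange(h,(3,120,60),(18,255,255));m[:220]=0;m[:,:380]=0;m[270:]=0;m[:,440:]=0
v,u=np.nonzero(m);c=(u.min()+u.max())/2,(v.min()+v.max())/2;print(c,len(u),'tape',onz('top',*c,.04))
s,p,r=st();M=r.as_matrix();g=np.array([.505,-.261,.055])
for k in (0,30,60,140):
    gg=g-M[:,2]*k/1000
    print(k,[ (gg-b*M[:,2]-.0375*M[:,0]+a*.094*M[:,1]) for b in (.065,.12) for a in (-1,1)])
```

```text
(np.float64(411.0), np.float64(241.5)) 471 tape [ 0.406 -0.489  0.04 ]
0 [array([ 0.387, -0.236,  0.049]), array([ 0.507, -0.381,  0.047]), array([ 0.349, -0.268,  0.072]), array([ 0.469, -0.413,  0.069])]
30 [array([ 0.367, -0.254,  0.061]), array([ 0.486, -0.399,  0.059]), array([ 0.328, -0.286,  0.084]), array([ 0.448, -0.431,  0.082])]
60 [array([ 0.346, -0.271,  0.074]), array([ 0.466, -0.416,  0.072]), array([ 0.307, -0.303,  0.096]), array([ 0.427, -0.448,  0.094])]
140 [array([ 0.29 , -0.318,  0.107]), array([ 0.41 , -0.463,  0.105]), array([ 0.251, -0.35 ,  0.13 ]), array([ 0.371, -0.495,  0.127])]
```

Clear. I'll advance and grip.

Call:
arm_command(
  increments="0 0 0 35 0; 0 1 1 70 0; 0 1 1 100 0; 0 1 1 125 0; 0 1 1 141 0",
  grip_force=25,
)

```text
t: 13.3
tool_pos: [0.5015, -0.2639, 0.0614]
orientation: [-2.234, -0.806, -1.435]
force: [-0.4, -0.7, -0.1]
opening: 0.0929
gripper_force: 0.0
```

Call:
arm_command(
  increments="1 0 0 0 0; 1 0 0 0 0; 1 0 0 0 0; 1 0 0 0 0; 1 0 0 0 0",
  grip_force=25,
)

```text
t: 13.8
tool_pos: [0.5001, -0.2647, 0.0603]
orientation: [-2.234, -0.802, -1.436]
force: [1.8, -1.9, 4.0]
opening: 0.0639
gripper_force: 24.8
```

```bash
python3 -c "
from h import *
info()"
```

```text
t 13.8 p [ 0.5   -0.265  0.06 ] q [-1.173  0.511  1.841  1.068  1.463 -0.817] F [ 1.801 -1.87   4.03 ] open 0.06391482884850963 gf 24.76692293764245
z [ 0.702  0.579 -0.416] yaw 0.6893923121823686 al 1.1422285286361522 yz -0.00016072445077469633 radial in tool [-0.232  0.84   0.49 ]
```

```bash
cat >> h.py <<'E'
def plan(W,q0=None,step=5):
    """W: list of (rows, f(s)->(TCP pos, rot)), prints calls in call-start tool axes"""
    s,p,r=st(); q=np.array(s['q']); cp,cr=p,r; rows=[]
    for n,f in W:
        for k in range(1,n+1):
            pp,rr=f(k/n); q1,e=ik(pp,rr,q); rows.append((pp,rr,e,abs(q1-q).max())); q=q1
    print('maxerr %.2f maxstep %.2f'%(max(x[2] for x in rows),max(x[3] for x in rows)),'q end',q.round(2))
    for i in range(0,len(rows),step):
        L=[]
        for pp,rr,_,_ in rows[i:i+step]:
            d=cr.inv().apply(pp-cp)*1000; L.append('%.0f %.0f %.0f %.3f'%(*d,(cr.inv()*rr).as_rotvec()[2]))
        cp,cr=rows[min(i+step,len(rows))-1][:2]; print('; '.join(L))
def lin(a,b,r0,t0,t1): 
    a,b=np.array(a),np.array(b); return lambda s:(a+(b-a)*s,r0*R.from_euler('z',t0+(t1-t0)*s))
E
python3 - <<'E'
from h import *
s,p,r=st();np.save('grasp.npy',np.r_[p,s['orientation']]);z=r.as_matrix()[:,2]
m=np.array([.505,.225,.275]); u0=np.array([0,0,1.])
def pour(th,m=m):
    r2=r*R.from_euler('z',th); ax=(r2*r.inv()).apply(u0); return m-.027*ax-.006*z
f=lambda a,b:(lambda s:(pour(a+(b-a)*s),r*R.from_euler('z',a+(b-a)*s)))
pts=[p,p+[0,0,.025],[.39,-.355,.1],[.39,-.3,.36],[.46,0.,.42]]
pre=pour(-1.2)+[0,0,.06]
plan([(2,lin(pts[0],pts[1],r,0,0)),(4,lin(pts[1],pts[2],r,0,0)),(7,lin(pts[2],pts[3],r,0,0)),(8,lin(pts[3],pts[4],r,0,0)),(9,lin(pts[4],pre,r,0,-1.2))])
print('end',pre, pour(-1.2),(r*R.from_euler('z',-2.4)*r.inv()).apply(u0))
E
```

```text
maxerr 5.45 maxstep 0.11 q end [-0.17 -0.87  2.48  1.06  0.92 -0.9 ]
11 -0 -5 0.000; 23 -0 -10 0.000; 11 -0 -44 0.000; -0 -0 -78 0.000; -12 -0 -112 0.000
-11 -0 -34 0.000; 24 -6 -45 0.000; 60 -12 -56 0.000; 96 -18 -67 0.000; 132 -24 -77 0.000
36 -6 -11 0.000; 72 -12 -22 0.000; 108 -18 -33 0.000; 127 -42 -8 0.000; 147 -65 17 0.000
20 -23 25 0.000; 39 -47 49 0.000; 59 -70 74 0.000; 78 -93 99 0.000; 98 -117 124 0.000
20 -23 25 0.000; 18 -37 47 -0.133; 17 -51 70 -0.267; 15 -64 92 -0.400; 14 -78 115 -0.533
6 -12 22 -0.133; 11 -25 45 -0.267; 17 -37 67 -0.400; 23 -50 90 -0.533; 29 -62 112 -0.667
end [0.52036941 0.20800593 0.32473654] [0.52036941 0.20800593 0.26473654] [-0.89752322  0.05636023 -0.43735065]
```

Call:
arm_command(
  increments="1 11 0 -5 0; 1 23 0 -10 0; 1 11 0 -44 0; 1 0 0 -78 0; 1 -12 0 -112 0",
)

```text
t: 14.3
tool_pos: [0.4167, -0.3317, 0.0961]
orientation: [-2.233, -0.804, -1.432]
force: [0.5, 0.3, -1.1]
opening: 0.0636
gripper_force: 25.0
```

Call:
arm_command(
  increments="1 -11 0 -34 0; 1 24 -6 -45 0; 1 60 -12 -56 0; 1 96 -18 -67 0; 1 132 -24 -77 0",
)

```text
t: 14.8
tool_pos: [0.3905, -0.3221, 0.249]
orientation: [-2.233, -0.802, -1.432]
force: [0.3, -0.0, -1.1]
opening: 0.0639
gripper_force: 25.0
```

Call:
arm_command(
  increments="1 36 -6 -11 0; 1 72 -12 -22 0; 1 90 -15 -28 0",
)

```text
t: 15.1
tool_pos: [0.3906, -0.303, 0.3446]
orientation: [-2.235, -0.807, -1.433]
force: [-0.1, -1.1, -1.8]
opening: 0.0637
gripper_force: 25.0
```

```bash
cat >> h.py <<'E'
G=np.load('grasp.npy'); GR=R.from_rotvec(G[3:]); GZ=GR.as_matrix()[:,2]
def pour(th,m):
    r2=GR*R.from_euler('z',th); ax=(r2*GR.inv()).apply([0,0,1.]); return m-.027*ax-.006*GZ
def fp(a,b,ma,mb):
    ma,mb=np.array(ma),np.array(mb); return lambda s:(pour(a+(b-a)*s,ma+(mb-ma)*s),GR*R.from_euler('z',a+(b-a)*s))
E
python3 - <<'E'
from h import *
info();p=st()[1]
m=np.array([.51,.225,.275])
plan([(8,lin(p,[.48,0.,.36],GR,0,0)),(9,lin([.48,0,.36],pour(-1.2,m+[0,0,.04]),GR,0,-1.2))])
plan([(1,lin(pour(-1.2,m+[0,0,.04]),pour(-1.2,m+[0,0,.04]),GR,-1.2,-1.2)),(4,fp(-1.2,-1.5,m+[0,0,.04],m)),(15,fp(-1.5,-2.4,m,m))])
E
```

```text
t 15.1 p [ 0.391 -0.303  0.345] q [-1.392  0.009  1.81   0.995  1.906 -0.464] F [-0.079 -1.08  -1.807] open 0.06374930966526754 gf 24.97069340883172
z [ 0.7    0.579 -0.418] yaw 0.6911364381628069 al 1.1395389506028648 yz 0.001939699458292421 radial in tool [0.138 0.975 0.175]
maxerr 0.00 maxstep 0.11 q end [-0.17 -0.82  2.49  1.1   0.89 -0.97]
15 -22 29 0.003; 31 -44 58 0.003; 46 -66 87 0.003; 62 -88 116 0.003; 77 -110 145 0.003
15 -22 29 0.000; 31 -44 58 0.000; 46 -66 87 0.000; 48 -81 106 -0.133; 50 -96 126 -0.267
6 -14 19 -0.133; 12 -27 39 -0.267; 18 -41 58 -0.400; 24 -54 78 -0.533; 30 -68 97 -0.667
13 -7 19 -0.133; 26 -14 39 -0.267
maxerr 3.50 maxstep 1.22 q end [-0.13 -0.78  2.5   1.12  0.82 -2.2 ]
144 -308 407 -1.197; 137 -307 411 -1.272; 129 -307 415 -1.347; 122 -306 419 -1.422; 115 -306 424 -1.497
0 1 0 -0.060; 0 3 0 -0.120; 0 4 -0 -0.180; 1 6 -0 -0.240; 1 7 0 -0.300
0 1 -0 -0.060; 0 3 -0 -0.120; 0 4 -0 -0.180; 1 6 -0 -0.240; 1 7 0 -0.300
0 1 -0 -0.060; 0 3 -0 -0.120; 0 4 -0 -0.180; 1 6 -0 -0.240; 1 7 -0 -0.300
```

Call:
arm_command(
  increments="1 15 -22 29 0; 1 31 -44 58 0; 1 46 -66 87 0; 1 62 -88 116 0; 1 77 -110 145 0",
)

```text
t: 15.6
tool_pos: [0.4467, -0.1126, 0.3508]
orientation: [-2.233, -0.803, -1.433]
force: [1.1, 0.4, -1.4]
opening: 0.0637
gripper_force: 25.0
```

Call:
arm_command(
  increments="1 15 -22 29 0; 1 31 -44 58 0; 1 46 -66 87 0",
)

```text
t: 15.9
tool_pos: [0.4802, 0.0008, 0.3566]
orientation: [-2.233, -0.802, -1.433]
force: [0.8, -0.7, -2.0]
opening: 0.0639
gripper_force: 25.0
```

Run:
```python
from h import *
info();p=st()[1]
m=np.array([.52,.225,.275]);h=m+[0,0,.02]
plan([(6,lin(p,pour(-.6,h),GR,0,-.6)),(9,fp(-.6,-1.2,h,m)),(20,fp(-1.2,-2.4,m,m))])
```

```text
t 15.9 p [0.48  0.001 0.357] q [-0.884 -0.721  2.347  1.142  1.552 -0.05 ] F [ 0.805 -0.729 -1.98 ] open 0.06392824651564048 gf 24.968624653393654
z [ 0.7    0.58  -0.416] yaw 0.6916889745589716 al 1.1417562128988157 yz -0.0016136566118056805 radial in tool [0.394 0.634 0.666]
maxerr 4.73 maxstep 0.14 q end [-0.12 -0.73  2.47  1.14  0.81 -2.23]
-1 -22 31 -0.101; -1 -44 63 -0.201; -2 -67 94 -0.301; -3 -89 126 -0.401; -4 -111 157 -0.501
10 -20 31 -0.100; 9 -19 32 -0.167; 7 -19 33 -0.233; 6 -18 34 -0.300; 4 -17 35 -0.367
-1 0 1 -0.067; -2 0 2 -0.133; -3 0 3 -0.200; -4 0 4 -0.267; -5 0 5 -0.333
0 1 0 -0.060; 0 3 0 -0.120; 0 4 0 -0.180; 1 6 0 -0.240; 1 7 0 -0.300
0 1 0 -0.060; 0 3 0 -0.120; 0 4 -0 -0.180; 1 6 -0 -0.240; 1 7 0 -0.300
0 1 -0 -0.060; 0 3 -0 -0.120; 0 4 -0 -0.180; 1 6 -0 -0.240; 1 7 0 -0.300
0 1 -0 -0.060; 0 3 -0 -0.120; 0 4 -0 -0.180; 1 6 -0 -0.240; 1 7 -0 -0.300
```

Run:
```python
from h import *
p=st()[1]
for h in ([.52,.225,.295],[.54,.225,.295],[.55,.225,.295],[.56,.225,.295]):
    for th in (-.3,-.6):
        q,e=ik(pour(th,np.array(h)),GR*R.from_euler('z',th),[-.5,-.7,2.4,1.1,1.2,-.5]); print(h,th,round(e,2),q.round(2),pour(th,np.array(h)).round(3))
m=np.array([.52,.225,.275]);h=np.array([.55,.225,.295])
plan([(6,lin(p,pour(-.6,h),GR,0,-.6)),(9,fp(-.6,-1.2,h,m)),(20,fp(-1.2,-2.4,m,m))])
```

```text
[0.52, 0.225, 0.295] -0.3 6.8 [-0.15 -0.75  2.5   1.13  0.85 -0.14] [0.521 0.216 0.271]
[0.52, 0.225, 0.295] -0.6 4.34 [-0.16 -0.74  2.5   1.15  0.85 -0.45] [0.526 0.212 0.274]
[0.54, 0.225, 0.295] -0.3 0.0 [-0.13 -0.69  2.49  1.19  0.8  -0.2 ] [0.541 0.216 0.271]
[0.54, 0.225, 0.295] -0.6 0.0 [-0.15 -0.67  2.47  1.19  0.81 -0.51] [0.546 0.212 0.274]
[0.55, 0.225, 0.295] -0.3 0.0 [-0.13 -0.64  2.46  1.21  0.79 -0.22] [0.551 0.216 0.271]
[0.55, 0.225, 0.295] -0.6 0.0 [-0.14 -0.63  2.44  1.21  0.8  -0.53] [0.556 0.212 0.274]
[0.56, 0.225, 0.295] -0.3 0.0 [-0.13 -0.6   2.43  1.22  0.78 -0.24] [0.561 0.216 0.271]
[0.56, 0.225, 0.295] -0.6 0.0 [-0.14 -0.58  2.42  1.23  0.79 -0.55] [0.566 0.212 0.274]
maxerr 1.55 maxstep 0.14 q end [-0.12 -0.73  2.47  1.14  0.81 -2.23]
1 -19 35 -0.101; 2 -38 70 -0.201; 3 -57 105 -0.301; 4 -76 140 -0.401; 4 -95 175 -0.501
10 -16 35 -0.100; 8 -18 34 -0.167; 7 -20 32 -0.233; 6 -22 31 -0.300; 5 -23 29 -0.367
-0 -2 -1 -0.067; -1 -4 -3 -0.133; -1 -6 -4 -0.200; -1 -8 -6 -0.267; -1 -11 -7 -0.333
0 1 0 -0.060; 0 3 0 -0.120; 0 4 0 -0.180; 1 6 0 -0.240; 1 7 0 -0.300
0 1 0 -0.060; 0 3 0 -0.120; 0 4 -0 -0.180; 1 6 -0 -0.240; 1 7 0 -0.300
0 1 -0 -0.060; 0 3 -0 -0.120; 0 4 -0 -0.180; 1 6 -0 -0.240; 1 7 0 -0.300
0 1 -0 -0.060; 0 3 -0 -0.120; 0 4 -0 -0.180; 1 6 -0 -0.240; 1 7 -0 -0.300
```

Call:
arm_command(
  increments="1 1 -19 35 -0.1; 1 2 -38 70 -0.2; 1 3 -57 105 -0.3; 1 4 -76 140 -0.4; 1 4 -95 175 -0.5",
)

```text
t: 16.4
tool_pos: [0.5434, 0.1767, 0.2877]
orientation: [-2.116, -1.441, -1.639]
force: [0.8, -0.2, -1.4]
opening: 0.0638
gripper_force: 25.0
```

Call:
arm_command(
  increments="1 10 -16 35 -0.1; 1 10 -17 35 -0.17; 1 9 -18 34 -0.23; 1 8 -19 34 -0.3; 1 7 -19 33 -0.37",
)

```text
t: 16.9
tool_pos: [0.5523, 0.2095, 0.2709]
orientation: [1.821, 1.809, 1.642]
force: [-0.3, -0.5, -2.2]
opening: 0.0639
gripper_force: 24.9
```

Run:
```python
from h import *
info();s,p,r=st(); print('theta',(GR.inv()*r).as_rotvec())
th=(GR.inv()*r).as_rotvec()[2]; ax=(r*GR.inv()).apply([0,0,1.]); m0=p+.006*GZ+.027*ax;print('mouth',m0)
m=np.array([.525,.225,.275])
plan([(5,fp(th,-1.3,m0,m)),(20,fp(-1.3,-2.4,m,m))])
for n in('top','side'): cv2.imwrite(f'pics/{n}2.png',robot.read_camera(n))
t=cv2.imread('pics/top2.png');s=cv2.imread('pics/side2.png')
cv2.imwrite('pics/c3.png',np.hstack([crop(t,140,150,130,130,3),crop(s,190,190,130,130,3)]))
```

```text
t 16.9 p [0.552 0.21  0.271] q [-0.154 -0.635  2.458  1.216  0.814 -0.816] F [-0.282 -0.523 -2.189] open 0.06386392564123397 gf 24.930530076744617
z [ 0.699  0.582 -0.416] yaw 0.6941942232926748 al 1.1419904922404882 yz 0.6950569667073793 radial in tool [-0.042  0.454  0.89 ]
theta [ 0.004  0.002 -0.872]
mouth [0.542 0.225 0.288]
maxerr 0.00 maxstep 0.08 q end [-0.12 -0.7   2.46  1.15  0.8  -2.24]
-0 -2 -1 -0.086; -1 -4 -3 -0.171; -1 -5 -4 -0.257; -1 -7 -5 -0.342; -1 -9 -7 -0.428
0 1 0 -0.055; 0 3 -0 -0.110; 0 4 -0 -0.165; 1 5 -0 -0.220; 1 7 -0 -0.275
0 1 0 -0.055; 0 3 0 -0.110; 0 4 -0 -0.165; 1 5 0 -0.220; 1 7 -0 -0.275
0 1 0 -0.055; 0 3 -0 -0.110; 0 4 0 -0.165; 1 5 0 -0.220; 1 7 0 -0.275
0 1 0 -0.055; 0 3 0 -0.110; 0 4 0 -0.165; 1 5 0 -0.220; 1 7 0 -0.275
```

View pics/c3.png

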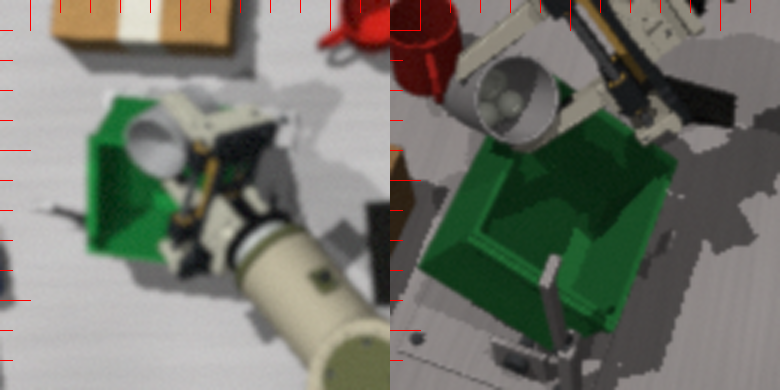

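Both views show the balls still in the tilted tin, with its mouth over the bin's back half (top (191,197)). I'll continue the slow pour.

Call:
arm_command(
  increments="1 0 -2 -1 -0.08; 1 -1 -4 -3 -0.17; 1 -1 -5 -5 -0.25; 1 -1 -7 -7 -0.34; 1 -1 -9 -9 -0.42",
)

```text
t: 17.5
tool_pos: [0.5409, 0.2054, 0.2681]
orientation: [1.318, 2.012, 1.477]
force: [-0.0, 0.2, -0.6]
opening: 0.0639
gripper_force: 24.9
```

Call:
arm_command(
  increments="1 0 1 0 -0.055; 1 0 3 0 -0.11; 1 0 4 0 -0.165; 1 1 5 0 -0.22; 1 1 7 0 -0.275",
)

```text
t: 18.0
tool_pos: [0.5437, 0.2066, 0.2744]
orientation: [0.994, 2.093, 1.35]
force: [-0.3, -0.7, -0.5]
opening: 0.0637
gripper_force: 24.9
```

Call:
arm_command(
  increments="1 0 1 0 -0.055; 1 0 3 0 -0.11; 1 0 4 0 -0.165; 1 1 5 0 -0.22; 1 1 7 0 -0.275",
)

```text
t: 18.5
tool_pos: [0.5454, 0.2091, 0.2807]
orientation: [0.675, 2.137, 1.21]
force: [-0.1, -0.6, -1.0]
opening: 0.0639
gripper_force: 24.9
```

Call:
arm_command(
  increments="1 0 1 0 -0.055; 1 0 3 0 -0.11; 1 0 4 0 -0.165; 1 1 5 0 -0.22; 1 1 7 0 -0.275",
)

```text
t: 19.0
tool_pos: [0.5457, 0.213, 0.2868]
orientation: [0.365, 2.146, 1.061]
force: [-0.1, -1.4, -1.6]
opening: 0.0639
gripper_force: 24.9
```

Call:
arm_command(
  increments="1 0 1 0 -0.055; 1 0 3 0 -0.11; 1 0 4 0 -0.165; 1 1 5 0 -0.22; 1 1 7 0 -0.275",
)

```text
t: 19.5
tool_pos: [0.5446, 0.2179, 0.2918]
orientation: [0.066, 2.122, 0.903]
force: [0.2, 0.2, -1.2]
opening: 0.0636
gripper_force: 24.9
```

Call:
arm_command(
  increments="1 0 1 0 -0.055; 1 0 3 0 -0.11; 1 0 4 0 -0.165; 1 0 4 0 -0.165; 1 0 4 0 -0.165",
)

```text
t: 20.0
tool_pos: [0.5439, 0.2208, 0.2944]
orientation: [-0.105, 2.093, 0.806]
force: [-0.4, -0.2, -1.2]
opening: 0.0638
gripper_force: 24.9
```

Run:
```python
from h import *
info();s,p,r=st(); print('theta',(GR.inv()*r).as_rotvec())
for n in('top','side'): cv2.imwrite(f'pics/{n}3.png',robot.read_camera(n))
t=cv2.imread('pics/top3.png');s=cv2.imread('pics/side3.png')
cv2.imwrite('pics/c4.png',np.hstack([crop(t,140,150,130,130,3),crop(s,190,190,130,130,3)]))
```

```text
t 20.0 p [0.544 0.221 0.294] q [-0.119 -0.713  2.458  1.143  0.81  -2.378] F [-0.352 -0.169 -1.234] open 0.06376174331251651 gf 24.863834774005227
z [ 0.7    0.58  -0.415] yaw 0.6920523516175109 al 1.1423542085432554 yz 0.5071407073808799 radial in tool [-0.466 -0.05   0.883]
theta [ 0.001  0.003 -2.551]
```

View pics/c4.png

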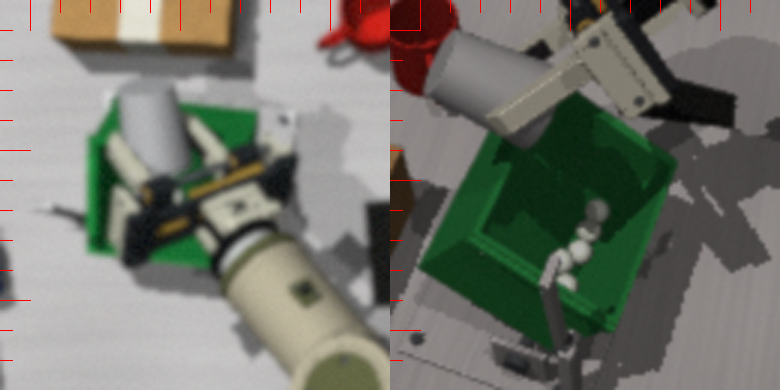

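The side view shows white balls lying at the bin's front inner corner ((597,210)–(567,285) in the crop), and the measured weight matches an empty tin. I'll retrace to the stall.

Run:
```python
from h import *
s,p,r=st();th=(GR.inv()*r).as_rotvec()[2]; ax=(r*GR.inv()).apply([0,0,1.]); m0=p+.006*GZ+.027*ax
h=np.array([.545,.225,.295]);g=G[:3]
plan([(10,fp(th,-1.2,m0,m0)),(5,fp(-1.2,-.6,m0,h)),(6,lin(pour(-.6,h),[.48,0,.357],GR,-.6,0)),(7,lin([.48,0,.357],[.39,-.303,.345],GR,0,0)),(5,lin([.39,-.303,.345],[.39,-.355,.11],GR,0,0))])
```

```text
maxerr 0.00 maxstep 0.14 q end [-1.41  0.49  1.73  0.91  1.68 -0.81]
0 -3 -0 0.135; 1 -7 -0 0.270; 2 -10 -0 0.406; 3 -13 -0 0.541; 5 -15 -0 0.676
0 -3 -0 0.135; 1 -7 -0 0.270; 2 -10 -0 0.406; 4 -13 -0 0.541; 5 -15 -0 0.676
-0 2 2 0.120; -0 4 3 0.240; 0 6 5 0.360; 1 9 7 0.480; 2 11 8 0.600
-12 16 -34 0.100; -23 32 -69 0.200; -35 48 -103 0.300; -47 64 -138 0.400; -58 80 -172 0.500
-3 20 -34 0.100; -22 43 -68 0.100; -42 66 -101 0.100; -61 90 -135 0.100; -81 113 -168 0.100
-17 25 -33 0.000; -34 50 -67 0.000; -51 76 -100 0.000; -97 84 -87 0.000; -142 92 -73 0.000
-45 8 14 0.000; -91 16 27 0.000; -136 24 41 0.000
```

Call:
arm_command(
  increments="1 0 -3 0 0.135; 1 1 -7 0 0.27; 1 2 -10 0 0.405; 1 3 -13 0 0.54; 1 5 -15 0 0.675",
)

```text
t: 20.6
tool_pos: [0.5463, 0.2097, 0.2826]
orientation: [0.638, 2.14, 1.192]
force: [-0.3, -0.3, -0.9]
opening: 0.0636
gripper_force: 24.9
```

Call:
arm_command(
  increments="1 0 -3 0 0.135; 1 1 -7 0 0.27; 1 2 -10 0 0.405; 1 4 -13 0 0.54; 1 5 -15 0 0.675",
)

```text
t: 21.1
tool_pos: [0.5408, 0.2058, 0.2679]
orientation: [1.431, 1.975, 1.517]
force: [-0.6, 0.5, -1.0]
opening: 0.0638
gripper_force: 24.9
```

Call:
arm_command(
  increments="1 0 2 2 0.12; 1 0 4 3 0.24; 1 0 6 5 0.36; 1 1 9 7 0.48; 1 2 11 8 0.6",
)

```text
t: 21.6
tool_pos: [0.5516, 0.2118, 0.275]
orientation: [-2.08, -1.561, -1.668]
force: [-0.6, -0.3, -0.5]
opening: 0.0641
gripper_force: 24.9
```

Call:
arm_command(
  increments="1 -12 16 -34 0.1; 1 -23 32 -69 0.2; 1 -35 48 -103 0.3; 1 -47 64 -138 0.4; 1 -58 80 -172 0.5",
)

```text
t: 22.1
tool_pos: [0.4924, 0.034, 0.3451]
orientation: [-2.221, -0.926, -1.479]
force: [0.6, -0.4, -1.4]
opening: 0.0636
gripper_force: 24.9
```

Call:
arm_command(
  increments="1 -3 20 -34 0.1; 1 -22 43 -68 0.1; 1 -42 66 -101 0.1; 1 -61 90 -135 0.1; 1 -81 113 -168 0.1",
)

```text
t: 22.6
tool_pos: [0.4296, -0.1757, 0.3516]
orientation: [-2.234, -0.806, -1.436]
force: [1.4, 0.5, -0.5]
opening: 0.0636
gripper_force: 24.9
```

Call:
arm_command(
  increments="1 -17 25 -33 0; 1 -34 50 -67 0; 1 -51 76 -100 0",
)

```text
t: 22.9
tool_pos: [0.3919, -0.3057, 0.3466]
orientation: [-2.233, -0.806, -1.435]
force: [0.2, -0.2, 0.2]
opening: 0.0636
gripper_force: 24.9
```

Run:
```python
from h import *
info();s,p,r=st();print('rot err vs grasp',(GR.inv()*r).as_rotvec())
g=G[:3]
plan([(6,lin(p,[.39,-.355,.11],GR,0,0)),(4,lin([.39,-.355,.11],g+[0,0,.018],GR,0,0)),(3,lin(g+[0,0,.018],g+[0,0,.001],GR,0,0)),(2,lin(g+[0,0,.001],g+[0,0,.001],GR,0,0))])
t=robot.read_camera('top');s=robot.read_camera('side');cv2.imwrite('pics/top4.png',t);cv2.imwrite('pics/side4.png',s)
cv2.imwrite('pics/c5.png',np.hstack([crop(t,140,150,130,130,3),crop(s,190,190,130,130,3)]))
```

```text
t 22.9 p [ 0.392 -0.306  0.347] q [-1.391  0.016  1.8    0.998  1.908 -0.46 ] F [ 0.181 -0.151  0.214] open 0.06361925072855174 gf 24.92818957172858
z [ 0.701  0.58  -0.416] yaw 0.6910618090347725 al 1.1419309410504472 yz 0.0012364547717101382 radial in tool [0.14  0.975 0.172]
rot err vs grasp [ 0.002 -0.    -0.002]
maxerr 0.00 maxstep 0.09 q end [-1.17  0.51  1.84  1.07  1.47 -0.81]
-38 6 11 0.002; -76 12 23 0.002; -114 18 34 0.002; -153 24 46 0.002; -191 30 57 0.002
-38 6 11 0.000; -31 6 47 0.000; -23 6 83 0.000; -15 6 118 0.000; -8 7 154 0.000
-5 0 2 0.000; -10 0 5 0.000; -15 0 7 0.000; -15 0 7 0.000; -15 0 7 0.000
```

View pics/c5.png

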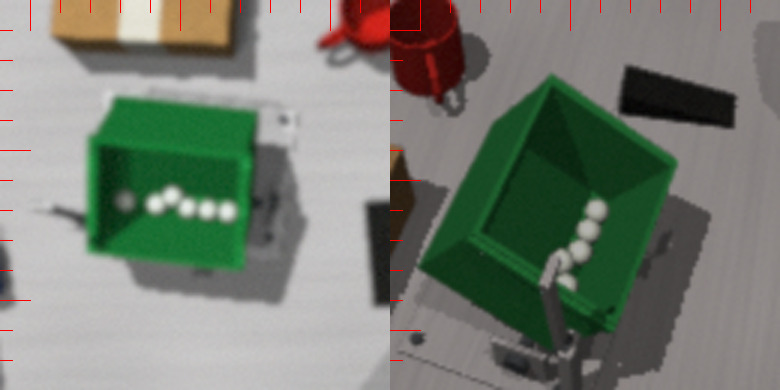

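The top view shows all six balls in the bin (crop row ~205, x 125–228). Now I'll put the tin back.

Call:
arm_command(
  increments="1 -38 6 11 0.002; 1 -76 12 23 0.002; 1 -114 18 34 0.002; 1 -153 24 46 0.002; 1 -191 30 57 0.002",
)

```text
t: 23.5
tool_pos: [0.3913, -0.3446, 0.1481]
orientation: [-2.233, -0.805, -1.434]
force: [0.6, 0.5, -0.7]
opening: 0.0639
gripper_force: 24.9
```

Call:
arm_command(
  increments="1 -38 6 11 0; 1 -31 6 47 0; 1 -23 6 83 0; 1 -15 6 118 0; 1 -8 7 154 0",
)

```text
t: 24.0
tool_pos: [0.5019, -0.2619, 0.078]
orientation: [-2.233, -0.804, -1.434]
force: [0.5, 0.3, -1.6]
opening: 0.0641
gripper_force: 24.9
```

Call:
arm_command(
  increments="1 -5 0 2 0; 1 -10 0 5 0; 1 -15 0 7 0; 1 -15 0 7 0",
)

```text
t: 24.4
tool_pos: [0.5004, -0.2634, 0.0611]
orientation: [-2.234, -0.804, -1.434]
force: [0.5, 0.0, -1.0]
opening: 0.064
gripper_force: 24.9
```

```bash
python3 -c "
from h import *
info();print(G[:3])"
```

```text
t 24.4 p [ 0.5   -0.263  0.061] q [-1.171  0.507  1.843  1.068  1.463 -0.816] F [ 0.474  0.008 -0.955] open 0.0640028247311594 gf 24.939854128151637
z [ 0.701  0.58  -0.416] yaw 0.6909921636152602 al 1.1417147001992458 yz -2.7713566801312872e-05 radial in tool [-0.23   0.84   0.491]
[ 0.5   -0.265  0.06 ]
```

Call:
arm_command(
  increments="1 -1 0 0 0; 0.5 -1 0 0 0; 0 -1 0 0 0; 0 -1 0 0 0; 0 -1 0 0 0",
)

```text
t: 24.9
tool_pos: [0.5007, -0.2632, 0.0609]
orientation: [-2.233, -0.806, -1.435]
force: [-0.0, 0.2, 0.2]
opening: 0.0833
gripper_force: 0.0
```

Call:
arm_command(
  increments="0 0 0 -25 0; 0 0 0 -60 0; 0 0 0 -100 0; 0 0 0 -140 0; 0 20 0 -160 0",
)

```text
t: 25.4
tool_pos: [0.3928, -0.3523, 0.1455]
orientation: [-2.235, -0.802, -1.434]
force: [1.4, 0.2, 0.2]
opening: 0.0932
gripper_force: 0.0
```

Run:
```python
from h import *
info()
t=robot.read_camera('top');s=robot.read_camera('side');cv2.imwrite('pics/top5.png',t);cv2.imwrite('pics/side5.png',s)
cv2.imwrite('pics/c6.png',np.hstack([crop(t,290,150,130,130,3),crop(s,230,90,130,130,3)]))
```

```text
t 25.4 p [ 0.393 -0.352  0.145] q [-1.404  0.42   1.75   0.92   1.712 -0.763] F [1.371 0.201 0.164] open 0.0932240775504251 gf 0.0
z [ 0.701  0.579 -0.416] yaw 0.6899539533518976 al 1.1414584487507407 yz -0.00037094188533576267 radial in tool [-0.223  0.94   0.258]
```

View pics/c6.png

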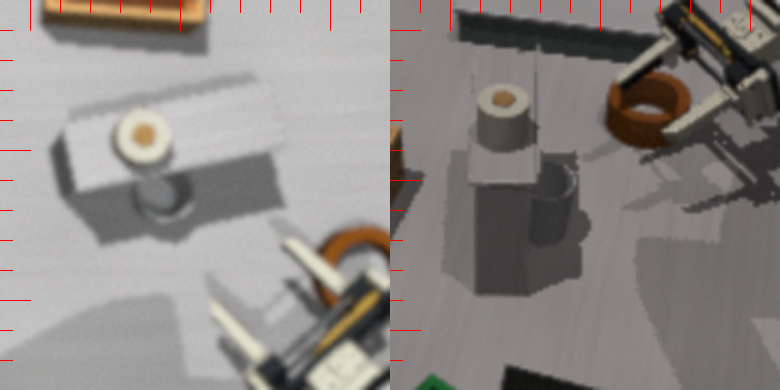

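The tin stands empty in its stall, at crop (163,192). Next I'll go to the folded limit and bring the tool back toward vertical.

Run:
```python
from h import *
s,p,r=st()
plan([(5,lin(p,[.40,-.3,.345],r,0,0)),(6,lin([.4,-.3,.345],[.48,0,.36],r,0,0))])
np.set_printoptions(precision=2,suppress=True)
O=np.array([.519,.2267,0]);B=R.from_euler('z',-.126)
for al in (0,.2,.4,.6,.8):
  for yaw in (.69,.4):
    rot=tool(yaw,al)
    print(al,yaw,[ (round(e,1),q) for q,e in (ik(O+B.apply(x)-.025*rot.as_matrix()[:,2],rot,[.5,-.3,2,.3,1.2,-.5]) for x in ([-.13,.03,.11],[-.02,.03,.15],[-.043,.17,.25],[-.043,.03,.14]))])
```

```text
maxerr 0.00 maxstep 0.13 q end [-0.89 -0.73  2.34  1.14  1.55 -0.05]
39 -7 -9 0.000; 78 -15 -19 0.000; 117 -22 -28 0.000; 156 -29 -38 0.000; 195 -37 -47 0.000
20 -30 37 0.000; 40 -60 74 0.000; 60 -90 111 0.000; 80 -120 149 0.000; 100 -150 186 0.000
20 -30 37 0.000
0 0.69 [(np.float64(0.0), array([ 0.5 , -0.12,  1.94,  0.  ,  1.32,  1.38])), (np.float64(0.0), array([0.38, 0.08, 1.66, 0.  , 1.4 , 1.27])), (np.float64(0.0), array([0.6 , 0.23, 1.32, 0.  , 1.59, 1.48])), (np.float64(0.0), array([0.41, 0.04, 1.73, 0.  , 1.38, 1.29]))]
0 0.4 [(np.float64(0.0), array([ 0.5 , -0.12,  1.94, -0.  ,  1.32,  1.67])), (np.float64(0.0), array([0.38, 0.08, 1.66, 0.  , 1.4 , 1.56])), (np.float64(0.0), array([0.6 , 0.23, 1.32, 0.  , 1.59, 1.77])), (np.float64(0.0), array([ 0.41,  0.04,  1.73, -0.  ,  1.38,  1.58]))]
0.2 0.69 [(np.float64(0.0), array([ 0.46, -0.34,  2.14,  0.05,  1.15,  1.33])), (np.float64(0.0), array([ 0.34, -0.11,  1.87,  0.07,  1.2 ,  1.2 ])), (np.float64(0.0), array([0.59, 0.03, 1.55, 0.02, 1.36, 1.46])), (np.float64(0.0), array([ 0.36, -0.16,  1.93,  0.07,  1.18,  1.22]))]
0.2 0.
[... 1321 characters left out ...]
ray([ 0.69, -0.3 ,  1.96, -0.21,  0.92,  1.94])), (np.float64(0.0), array([ 0.41, -0.56,  2.34, -0.01,  0.76,  1.58]))]
0.8 0.69 [(np.float64(43.9), array([ 0.3 , -0.73,  2.5 ,  0.37,  0.8 ,  0.99])), (np.float64(0.0), array([ 0.12, -0.62,  2.46,  0.65,  0.7 ,  0.63])), (np.float64(0.0), array([ 0.53, -0.5 ,  2.19,  0.19,  0.66,  1.31])), (np.float64(3.6), array([ 0.14, -0.68,  2.5 ,  0.61,  0.71,  0.67]))]
0.8 0.4 [(np.float64(34.6), array([ 0.71, -0.69,  2.5 , -0.39,  0.73,  2.12])), (np.float64(0.0), array([ 0.37, -0.67,  2.48,  0.04,  0.53,  1.51])), (np.float64(0.0), array([ 0.74, -0.44,  2.15, -0.38,  0.7 ,  2.11])), (np.float64(7.1), array([ 0.42, -0.69,  2.5 , -0.04,  0.56,  1.62]))]
```

Call:
arm_command(
  increments="1 39 -7 -9 0; 1 78 -15 -19 0; 1 117 -22 -28 0; 1 156 -29 -38 0; 1 195 -37 -47 0",
)

```text
t: 26.0
tool_pos: [0.4011, -0.2962, 0.3432]
orientation: [-2.232, -0.806, -1.434]
force: [0.2, -0.3, 0.5]
opening: 0.0577
gripper_force: 0.0
```

Call:
arm_command(
  increments="1 20 -30 37 0; 1 40 -60 74 0; 1 60 -90 111 0; 1 80 -120 149 0; 1 100 -150 186 0",
)

```text
t: 26.5
tool_pos: [0.4651, -0.054, 0.3545]
orientation: [-2.232, -0.804, -1.435]
force: [1.2, 0.0, -0.0]
opening: 0.0178
gripper_force: 0.0
```

Call:
arm_command(
  increments="1 20 -30 37 0; 1 20 -60 54 0; 1 20 -90 71 0",
)

```text
t: 26.8
tool_pos: [0.4698, 0.0579, 0.3421]
orientation: [-2.224, -0.81, -1.426]
force: [-7.8, 15.9, 17.8]
opening: 0.0005
gripper_force: 0.0
```

Call:
arm_command(
  increments="1 -50 0 0 0",
)

```text
t: 26.9
tool_pos: [0.4614, 0.0423, 0.3036]
orientation: [-2.216, -0.83, -1.417]
force: [0.9, -1.2, -1.0]
opening: 0.0006
gripper_force: 0.0
```

Call:
arm_command(
  increments="1 -50 0 0 0",
)

```text
t: 27.0
tool_pos: [0.4558, 0.0153, 0.2618]
orientation: [-2.215, -0.838, -1.405]
force: [1.6, -1.2, 0.1]
opening: 0.0006
gripper_force: 0.0
```

Call:
arm_command(
  increments="1 -50 0 0 0",
)

```text
t: 27.1
tool_pos: [0.4457, -0.0067, 0.2167]
orientation: [-2.212, -0.838, -1.397]
force: [0.6, -1.2, 0.1]
opening: 0.0008
gripper_force: 0.0
```

```bash
python3 -c "
from h import *
info()"
```

```text
t 27.1 p [ 0.446 -0.007  0.217] q [-0.981 -0.532  2.497  1.11   1.529 -0.404] F [ 0.584 -1.152  0.084] open 0.0007530644432047771 gf 0.0
z [ 0.67   0.608 -0.426] yaw 0.7367692810487045 al 1.1308744189187543 yz -0.011633222576553304 radial in tool [0.111 0.665 0.739]
```

Run:
```python
from h import *
s,p,r=st()
plan([(4,lin(p,[.5,.0,.34],r,0,0)),(7,lin([.5,.0,.34],[.5,.34,.38],r,0,0))])
```

```text
maxerr 4.96 maxstep 0.19 q end [ 0.27 -0.81  2.34  0.73  0.66  0.75]
33 7 -3 0.000; 65 15 -6 0.000; 98 22 -9 0.000; 131 30 -12 0.000; 150 -6 15 0.000
19 -36 27 0.000; 37 -72 54 0.000; 56 -109 81 0.000; 74 -145 108 0.000; 93 -181 135 0.000
19 -36 27 0.000
```

Call:
arm_command(
  increments="1 33 7 -3 0; 1 65 15 -6 0; 1 98 22 -9 0; 1 131 30 -5 0; 1 150 -6 22 0",
)

```text
t: 27.6
tool_pos: [0.5082, 0.0494, 0.346]
orientation: [-2.215, -0.825, -1.398]
force: [0.8, 0.8, -0.7]
opening: 0.0007
gripper_force: 0.0
```

Call:
arm_command(
  increments="1 19 -36 27 0; 1 37 -72 54 0; 1 56 -109 81 0; 1 74 -145 108 0; 1 93 -181 135 0",
)

```text
t: 28.1
tool_pos: [0.5058, 0.2885, 0.3712]
orientation: [-2.213, -0.831, -1.394]
force: [0.9, 0.3, -0.8]
opening: 0.0008
gripper_force: 0.0
```

Call:
arm_command(
  increments="1 19 -36 27 0",
)

```text
t: 28.2
tool_pos: [0.506, 0.3366, 0.378]
orientation: [-2.212, -0.831, -1.395]
force: [0.4, -0.9, -1.4]
opening: 0.0003
gripper_force: 0.0
```

Call:
arm_command(
  increments="1 -22 0 -44 0",
)

```text
t: 28.3
tool_pos: [0.4809, 0.3282, 0.3714]
orientation: [-2.196, -0.867, -1.353]
force: [-0.9, -2.4, -0.9]
opening: 0.0004
gripper_force: 0.0
```

Call:
arm_command(
  increments="1 -22 0 -44 0",
)

```text
t: 28.4
tool_pos: [0.4863, 0.2948, 0.3711]
orientation: [-2.202, -0.872, -1.336]
force: [0.9, -0.6, 0.2]
opening: 0.0004
gripper_force: 0.0
```

Call:
arm_command(
  increments="1 -22 0 -44 0",
)

```text
t: 28.5
tool_pos: [0.4895, 0.2604, 0.372]
orientation: [-2.201, -0.878, -1.316]
force: [1.6, -0.3, 0.1]
opening: 0.0006
gripper_force: 0.0
```

```bash
python3 -c "
from h import *
info()"
```

```text
t 28.5 p [0.489 0.26  0.372] q [-0.059 -0.892  2.381  0.929  1.001  0.499] F [ 1.62  -0.309  0.132] open 0.0005525223031254903 gf 0.0
z [ 0.617  0.639 -0.459] yaw 0.8027174746768307 al 1.0942153355381476 yz -0.039091963097209026 radial in tool [0.533 0.284 0.797]
```

```bash
cat > sim.py <<'E'
from h import *
def push(q,d,w=.5,lim=.2):
    p0,r0=fk(q,P); t=p0+d
    g=lambda x:np.r_[fk(x,P)[0]-t,w*(r0.inv()*fk(x,P)[1]).as_rotvec()]
    lo=np.maximum(LO,q-lim)-1e-6;hi=np.minimum(HI,q+lim)+1e-6
    return least_squares(g,q,bounds=(lo,hi),max_nfev=8).x
E
python3 - <<'E'
from sim import *
s,p,r=st(); q0=np.clip(s['q'],LO,HI)
# check of the model against the last 3 rows
res=[]
for X in ([.49,.26,.37],[.46,.42,.42],[.42,.45,.35],[.5,.1,.35],[.5,-.1,.4],[.45,-.3,.4],[.62,.2,.7],[.5,.2,.6],[.4,-.3,.6]):
    qs,e=ik(np.array(X),r,q0)
    p1=fk(qs,P)[0]
    if e>60: continue
    az=np.arctan2(p1[1],p1[0])
    for dz in (-.03,0,.03,.05):
      for da in (-.8,-.4,0,.4,.8):
        a=az+np.pi+da; d=np.array([np.cos(a),np.sin(a),0])*np.sqrt(max(.05**2-dz**2,0))+[0,0,dz]
        q=qs.copy()
        for k in range(6): q=push(q,d)
        pe,re=fk(q,P); al=np.arccos(-re.as_matrix()[2,2]); res.append((al,X,dz,da,p1.round(2),pe.round(3),q.round(2)))
res.sort(key=lambda k:k[0])
for x in res[:12]: print(x)
E
```

```text
(np.float64(0.8833868582294158), [0.42, 0.45, 0.35], -0.03, 0, array([0.42, 0.45, 0.35]), array([0.364, 0.4  , 0.241]), array([ 0.69, -0.89,  2.5 ,  0.12,  0.65,  1.45]))
(np.float64(0.9118442283653558), [0.46, 0.42, 0.42], 0, 0, array([0.46, 0.42, 0.42]), array([0.413, 0.324, 0.448]), array([ 0.21, -0.89,  2.14,  0.58,  1.17,  0.95]))
(np.float64(0.921494863780291), [0.42, 0.45, 0.35], 0, 0, array([0.42, 0.45, 0.35]), array([0.367, 0.414, 0.344]), array([ 0.74, -0.89,  2.34,  0.03,  0.77,  1.56]))
(np.float64(0.9312731322104673), [0.42, 0.45, 0.35], -0.03, -0.4, array([0.42, 0.45, 0.35]), array([0.259, 0.468, 0.227]), array([ 1.21, -0.79,  2.5 , -0.64,  0.66,  2.4 ]))
(np.float64(0.9321963055060433), [0.42, 0.45, 0.35], -0.03, 0.4, array([0.42, 0.45, 0.35]), array([0.455, 0.292, 0.225]), array([ 0.09, -0.78,  2.5 ,  0.85,  0.86,  0.48]))
(np.float64(0.9449100672322122), [0.49, 0.26, 0.37], -0.03, -0.8, array([0.49, 0.26, 0.37]), array([0.403, 0.388, 0.234]), array([ 0.42, -0.79,  2.5 ,  0.68,  0.67,  0.8 ]))
(np.float64(0.9472716963550735), [0.49, 0.26, 0.37], -0.03, -0.4, array([0.
[... 246 characters left out ...]
  0.67,  0.77,  0.79]))
(np.float64(0.9553308148574762), [0.42, 0.45, 0.35], 0.03, 0, array([0.42, 0.45, 0.35]), array([0.352, 0.385, 0.557]), array([ 0.67, -0.89,  1.96,  0.11,  1.12,  1.49]))
(np.float64(0.957434877457951), [0.46, 0.42, 0.42], 0, -0.4, array([0.46, 0.42, 0.42]), array([0.259, 0.457, 0.439]), array([ 1.2 , -0.89,  2.18, -0.46,  0.99,  2.12]))
(np.float64(0.9657401587913721), [0.42, 0.45, 0.35], -0.03, -0.8, array([0.42, 0.45, 0.35]), array([0.23 , 0.501, 0.218]), array([ 1.27, -0.72,  2.5 , -0.72,  0.56,  2.51]))
(np.float64(0.9674618120688996), [0.5, 0.2, 0.6], 0, -0.8, array([0.5, 0.2, 0.6]), array([0.323, 0.35 , 0.653]), array([ 0.45, -0.89,  1.78,  0.37,  1.35,  1.31]))
```

Run:
```python
from h import *
s,p,r=st()
plan([(5,lin(p,[.44,.46,.37],r,0,0))])
```

```text
maxerr 0.95 maxstep 0.21 q end [ 0.65 -0.68  2.27  0.29  0.48  1.29]
8 -35 20 0.000; 16 -70 39 0.000; 24 -106 59 0.000; 32 -141 78 0.000; 41 -176 98 0.000
```

Call:
arm_command(
  increments="1 8 -35 20 0; 1 16 -70 39 0; 1 24 -106 59 0; 1 32 -141 78 0; 1 41 -176 98 0",
)

```text
t: 29.0
tool_pos: [0.4443, 0.4581, 0.3712]
orientation: [-2.207, -0.868, -1.324]
force: [1.9, -1.4, -0.9]
opening: 0.0008
gripper_force: 0.0
```

Call:
arm_command(
  increments="1 -23 0 -44 0; 1 -46 0 -88 0",
)

```text
t: 29.2
tool_pos: [0.4025, 0.4223, 0.3595]
orientation: [-2.234, -0.883, -1.286]
force: [-0.0, -0.1, 0.4]
opening: 0.0005
gripper_force: 0.0
```

Call:
arm_command(
  increments="1 -23 0 -44 0",
)

```text
t: 29.3
tool_pos: [0.3996, 0.4205, 0.3662]
orientation: [-2.248, -0.884, -1.279]
force: [1.0, -0.5, 0.7]
opening: 0.0003
gripper_force: 0.0
```

Call:
arm_command(
  increments="1 -23 0 -44 0",
)

```text
t: 29.4
tool_pos: [0.3948, 0.4197, 0.3704]
orientation: [-2.269, -0.888, -1.262]
force: [-0.2, -0.5, 0.6]
opening: 0.0004
gripper_force: 0.0
```

Call:
arm_command(
  increments="1 -23 0 -44 0",
)

```text
t: 29.5
tool_pos: [0.3881, 0.4192, 0.3748]
orientation: [-2.293, -0.894, -1.241]
force: [-0.3, 1.1, 0.1]
opening: 0.0007
gripper_force: 0.0
```

```bash
python3 -c "
from h import *
info()"
```

```text
t 29.5 p [0.388 0.419 0.375] q [ 0.683 -0.892  2.327  0.126  0.707  1.459] F [-0.286  1.106  0.113] open 0.0006997379987426537 gf 0.0
z [ 0.6    0.594 -0.536] yaw 0.7805322183071968 al 1.0053927427956153 yz -0.03135254118346292 radial in tool [ 0.614 -0.066  0.786]
```

Call:
arm_command(
  increments="1 -30 0 -40 0",
)

```text
t: 29.6
tool_pos: [0.3797, 0.4198, 0.3744]
orientation: [-2.316, -0.899, -1.223]
force: [-0.9, 0.9, -0.2]
opening: 0.0005
gripper_force: 0.0
```

Call:
arm_command(
  increments="1 -31 0 -39 0",
)

```text
t: 29.7
tool_pos: [0.3688, 0.4206, 0.3713]
orientation: [-2.345, -0.904, -1.2]
force: [-0.6, -0.2, -0.6]
opening: 0.0005
gripper_force: 0.0
```

Call:
arm_command(
  increments="1 -32 0 -38 0",
)

```text
t: 29.8
tool_pos: [0.3553, 0.4222, 0.3692]
orientation: [-2.374, -0.908, -1.18]
force: [-0.8, 0.6, 0.3]
opening: 0.0006
gripper_force: 0.0
```

Call:
arm_command(
  increments="1 -33 0 -37 0",
)

```text
t: 29.9
tool_pos: [0.3385, 0.4242, 0.3675]
orientation: [-2.405, -0.911, -1.162]
force: [0.5, 0.1, -0.3]
opening: 0.0011
gripper_force: 0.0
```

Call:
arm_command(
  increments="1 -34 0 -36 0",
)

```text
t: 30.0
tool_pos: [0.3176, 0.4265, 0.3661]
orientation: [-2.437, -0.913, -1.147]
force: [-0.8, 0.5, -0.8]
opening: 0.0004
gripper_force: 0.0
```

Call:
arm_command(
  increments="1 -35 0 -35 0",
)

```text
t: 30.1
tool_pos: [0.2918, 0.4282, 0.3645]
orientation: [-2.469, -0.912, -1.136]
force: [-0.7, 1.1, -0.2]
opening: 0.0008
gripper_force: 0.0
```

Call:
arm_command(
  increments="1 -36 0 -34 0",
)

```text
t: 30.2
tool_pos: [0.2607, 0.4282, 0.3626]
orientation: [-2.5, -0.91, -1.129]
force: [-0.3, 0.0, -1.8]
opening: 0.0004
gripper_force: 0.0
```

Call:
arm_command(
  increments="1 -37 0 -33 0",
)

```text
t: 30.3
tool_pos: [0.2242, 0.4251, 0.3598]
orientation: [-2.528, -0.907, -1.128]
force: [-0.3, 1.0, -0.8]
opening: 0.0004
gripper_force: 0.0
```

```bash
python3 -c "
from h import *
info()"
```

```text
t 30.3 p [0.224 0.425 0.36 ] q [ 1.325 -0.892  2.264 -0.544  1.137  2.276] F [-0.305  1.029 -0.826] open 0.00042142364106138077 gf 0.0
z [ 0.593  0.435 -0.678] yaw 0.6328384274305012 al 0.82562960345393 yz 0.040988613156650505 radial in tool [ 0.694 -0.398  0.6  ]
```

Run:
```python
from sim import *
s,p,r=st()
A=[.40,.295,.36]
plan([(5,lin(p,A,r,0,0))])
q,e=ik(np.array(A),r,[.7,-.85,2.3,0.,.8,1.4]);print(e,q.round(2))
M=fk(q,P)[1]; d=np.array([-np.cos(.633),-np.sin(.633),0])*.05
for k in range(10):
    pp,rr=fk(q,P); z=rr.as_matrix()[:,2]; h=np.arctan2(z[1],z[0]); az=np.arctan2(pp[1]-.05*np.cos(q[0]),pp[0]+.05*np.sin(q[0])); a=h+np.pi+0*(h-az)
    q=push(q,np.array([np.cos(a),np.sin(a),0])*.05-0.5*(az-h)*.3*np.array([-np.sin(h),np.cos(h),0])); print(pp.round(3),round(np.arccos(-z[2]),3),round(h,3),round(az,3),q.round(2))
```

```text
maxerr 21.44 maxstep 0.23 q end [ 0.45 -0.89  2.23  0.15  1.05  1.31]
6 42 9 0.000; 13 84 19 0.000; 19 127 28 0.000; 26 169 38 0.000; 32 211 47 0.000
17.279181186540924 [ 0.45 -0.89  2.23  0.15  1.05  1.31]
[0.415 0.306 0.362] 0.768 0.632 0.539 [ 0.51 -0.89  2.2   0.08  1.11  1.39]
[0.394 0.311 0.367] 0.725 0.626 0.569 [ 0.57 -0.89  2.17  0.03  1.18  1.46]
[0.373 0.313 0.373] 0.682 0.615 0.595 [ 0.62 -0.89  2.15 -0.02  1.25  1.51]
[0.353 0.311 0.38 ] 0.64 0.599 0.615 [ 0.67 -0.89  2.12 -0.05  1.32  1.56]
[0.335 0.306 0.388] 0.597 0.577 0.63 [ 0.7  -0.89  2.09 -0.08  1.4   1.59]
[0.317 0.297 0.396] 0.554 0.549 0.637 [ 0.72 -0.89  2.05 -0.1   1.48  1.61]
[0.301 0.285 0.406] 0.511 0.515 0.639 [ 0.73 -0.89  2.02 -0.12  1.56  1.62]
[0.285 0.271 0.416] 0.468 0.473 0.632 [ 0.73 -0.89  1.98 -0.13  1.64  1.61]
[0.271 0.253 0.429] 0.424 0.421 0.618 [ 0.73 -0.89  1.94 -0.14  1.73  1.6 ]
[0.256 0.233 0.442] 0.379 0.357 0.594 [ 0.7  -0.89  1.9  -0.14  1.82  1.57]
```

Call:
arm_command(
  increments="1 6 42 9 0; 1 13 84 19 0; 1 19 127 28 0; 1 26 169 38 0; 1 32 205 47 0",
)

```text
t: 30.8
tool_pos: [0.4093, 0.33, 0.363]
orientation: [-2.539, -0.915, -1.105]
force: [0.5, 0.2, -1.6]
opening: 0.0003
gripper_force: 0.0
```

Call:
arm_command(
  increments="1 -36 -10 -34 0",
)

```text
t: 30.9
tool_pos: [0.4021, 0.3227, 0.3625]
orientation: [-2.59, -0.896, -1.076]
force: [-0.3, 0.2, -0.2]
opening: 0.0005
gripper_force: 0.0
```

Call:
arm_command(
  increments="1 -37 -5 -33 0",
)

```text
t: 31.0
tool_pos: [0.3799, 0.3314, 0.3664]
orientation: [-2.611, -0.908, -1.038]
force: [-0.5, 1.7, -0.1]
opening: 0.0004
gripper_force: 0.0
```

Call:
arm_command(
  increments="1 -38 0 -32 0",
)

```text
t: 31.1
tool_pos: [0.3623, 0.3334, 0.371]
orientation: [-2.635, -0.923, -1.003]
force: [-0.6, 1.1, 0.3]
opening: 0.0009
gripper_force: 0.0
```

Call:
arm_command(
  increments="1 -39 3 -30 0",
)

```text
t: 31.2
tool_pos: [0.3467, 0.3317, 0.3756]
orientation: [-2.664, -0.932, -0.97]
force: [0.1, 0.3, 0.9]
opening: 0.0005
gripper_force: 0.0
```

```bash
python3 -c "
from h import *
info()"
```

```text
t 31.2 p [0.347 0.332 0.376] q [ 0.727 -0.892  2.172 -0.103  1.19   1.629] F [0.117 0.26  0.871] open 0.0005127811843755185 gf 0.0
z [ 0.528  0.342 -0.778] yaw 0.5745063518731433 al 0.6797459713813426 yz 0.06174352172188538 radial in tool [ 0.848 -0.104  0.52 ]
```

Call:
arm_command(
  increments="1 -38 14 -30 0",
)

```text
t: 31.3
tool_pos: [0.3384, 0.322, 0.3831]
orientation: [-2.694, -0.94, -0.933]
force: [-0.2, -0.6, 0.2]
opening: 0.0003
gripper_force: 0.0
```

Call:
arm_command(
  increments="1 -40 14 -28 0",
)

```text
t: 31.4
tool_pos: [0.3306, 0.311, 0.3917]
orientation: [-2.726, -0.945, -0.898]
force: [-1.1, 0.9, 0.3]
opening: 0.0005
gripper_force: 0.0
```

Call:
arm_command(
  increments="1 -41 14 -26 0",
)

```text
t: 31.5
tool_pos: [0.322, 0.2997, 0.4]
orientation: [-2.758, -0.948, -0.861]
force: [-0.1, 0.6, -0.1]
opening: 0.0003
gripper_force: 0.0
```

Call:
arm_command(
  increments="1 -42 14 -24 0",
)

```text
t: 31.6
tool_pos: [0.3126, 0.288, 0.4086]
orientation: [-2.789, -0.952, -0.824]
force: [-0.3, 0.0, 0.1]
opening: 0.0004
gripper_force: 0.0
```

Call:
arm_command(
  increments="1 -43 14 -22 0",
)

```text
t: 31.7
tool_pos: [0.3025, 0.2762, 0.4175]
orientation: [-2.82, -0.955, -0.785]
force: [-0.2, -0.4, -0.1]
opening: 0.0006
gripper_force: 0.0
```

Call:
arm_command(
  increments="1 -44 14 -20 0",
)

```text
t: 31.8
tool_pos: [0.2917, 0.2641, 0.4267]
orientation: [-2.85, -0.959, -0.746]
force: [1.1, 0.3, 0.5]
opening: 0.0005
gripper_force: 0.0
```

Call:
arm_command(
  increments="1 -45 12 -18 0",
)

```text
t: 31.9
tool_pos: [0.2784, 0.2532, 0.436]
orientation: [-2.88, -0.961, -0.708]
force: [0.2, 0.0, 0.9]
opening: 0.0001
gripper_force: 0.0
```

```bash
python3 -c "
from h import *
info()"
```

```text
t 31.9 p [0.278 0.253 0.436] q [ 0.757 -0.892  1.98  -0.166  1.623  1.638] F [0.161 0.009 0.922] open 6.065848059674036e-05 gf 0.0
z [ 0.412  0.162 -0.897] yaw 0.3741267225063714 al 0.45840796175595905 yz 0.11811800675948134 radial in tool [ 0.989 -0.078  0.126]
```

```bash
cat >> h.py <<'E'
O=np.array([.519,.2267,0]);B=R.from_euler('z',-.126)
def W(x,y,z): return O+B.apply([x,y,z])
E
python3 - <<'E'
from h import *
s,p,r=st();M=r.as_matrix();z=M[:,2];print(M)
T=lambda *a:W(*a)-.025*z
print(B.inv().apply(p+.025*z-O))
plan([(7,lin(p,T(-.145,.03,.2),r,0,0)),(3,lin(T(-.145,.03,.2),T(-.145,.03,.115),r,0,0))])
plan([(1,lin(T(-.145,.03,.115),T(-.145,.03,.115),r,0,0)),(5,lin(T(-.145,.03,.115),T(-.075,.03,.125),r,0,0)),(5,lin(T(-.075,.03,.125),T(-.03,.03,.142),r,0,0))])
E
```

```text
[[ 0.70689289  0.57500622  0.41191055]
 [ 0.56429556 -0.80957766  0.16172363]
 [ 0.42646567  0.11811801 -0.89675814]]
[-0.23229237  0.00135035  0.41354013]
maxerr 0.63 maxstep 0.08 q end [ 0.6  -0.67  2.41 -0.12  0.96  1.57]
-2 2 33 0.000; -5 4 66 0.000; -7 5 99 0.000; -10 7 132 0.000; -12 9 165 0.000
-2 2 33 0.000; -5 4 66 0.000; -17 0 92 0.000; -29 -3 117 0.000; -41 -6 142 0.000
maxerr 0.00 maxstep 0.66 q end [ 0.4  -0.38  2.17 -0.02  0.9   1.34]
-54 2 308 0.000; -44 12 311 0.000; -34 22 315 0.000; -25 31 319 0.000; -15 41 322 0.000
10 10 4 0.000; 17 16 4 0.000; 24 23 5 0.000; 31 29 5 0.000; 38 35 5 0.000
7 6 0 0.000
```

Call:
arm_command(
  increments="1 -2 2 33 0; 1 -5 4 66 0; 1 -7 5 99 0; 1 -10 7 132 0; 1 -12 9 165 0",
)

```text
t: 32.4
tool_pos: [0.3439, 0.2666, 0.2824]
orientation: [-2.879, -0.962, -0.709]
force: [0.3, 0.1, 0.3]
opening: 0.0007
gripper_force: 0.0
```

Call:
arm_command(
  increments="1 -2 2 33 0; 1 -5 4 66 0; 1 -17 0 92 0; 1 -29 -3 117 0; 1 -41 -6 142 0",
)

```text
t: 32.9
tool_pos: [0.3695, 0.2712, 0.1369]
orientation: [-2.879, -0.961, -0.709]
force: [1.1, 0.0, 0.5]
opening: 0.0007
gripper_force: 0.0
```

Call:
arm_command(
  increments="1 10 10 4 0; 1 20 20 7 0; 1 30 30 11 0; 1 39 39 14 0; 1 46 46 15 0",
)

```text
t: 33.4
tool_pos: [0.4352, 0.2624, 0.1498]
orientation: [-2.879, -0.961, -0.708]
force: [-2.1, 0.9, 0.3]
opening: 0.0004
gripper_force: 0.7
```

```bash
python3 -c "
from h import *
info();s,p,r=st();z=r.as_matrix()[:,2];print(B.inv().apply(p+.025*z-O));print(r.inv().apply(B.apply([.01,0,.004]))*1000)"
```

```text
t 33.4 p [0.435 0.262 0.15 ] q [ 0.471 -0.499  2.282 -0.053  0.903  1.42 ] F [-2.125  0.88   0.27 ] open 0.00036480023535660864 gf 0.6687483956920914
z [ 0.412  0.163 -0.897] yaw 0.376659175086934 al 0.4589587001199304 yz 0.11710545864520737 radial in tool [0.717 0.034 0.696]
[-0.078  0.03   0.127]
[8.012 7.191 0.296]
```

Call:
arm_command(
  increments="1 7 6 0 0; 1 14 12 0 0; 1 20 18 1 0; 1 24 21 1 0; 1 28 25 1 0",
)

```text
t: 33.9
tool_pos: [0.4704, 0.2579, 0.165]
orientation: [-2.879, -0.959, -0.711]
force: [-1.2, 0.2, 0.0]
opening: 0.0004
gripper_force: 0.2
```

Call:
arm_command(
  increments="1 3 3 0 0; 1 3 3 0 0",
)

```text
t: 34.1
tool_pos: [0.4745, 0.2572, 0.167]
orientation: [-2.879, -0.959, -0.712]
force: [-0.5, 0.0, -0.6]
opening: 0.0004
gripper_force: 0.0
```

Run:
```python
from h import *
info();s,p,r=st();z=r.as_matrix()[:,2];print(B.inv().apply(p+.025*z-O))
t=robot.read_camera('top');s=robot.read_camera('side');cv2.imwrite('pics/top6.png',t);cv2.imwrite('pics/side6.png',s)
cv2.imwrite('pics/c7.png',np.hstack([crop(t,140,150,130,130,3),crop(s,190,190,130,130,3)]))
print('expected rim upright (top px): ',[proj('top',W(x,y,.165))[0].round(0) for x in(-.02,.12) for y in (-.08,.08)])
```

```text
t 34.1 p [0.475 0.257 0.167] q [ 0.413 -0.413  2.19  -0.021  0.903  1.35 ] F [-0.479  0.035 -0.595] open 0.0003989670526583288 gf 0.0
z [ 0.414  0.163 -0.895] yaw 0.37496352555727386 al 0.46151338728945984 yz 0.11791269432661032 radial in tool [0.741 0.082 0.667]
[-0.038  0.03   0.145]
expected rim upright (top px):  [array([221., 219.]), array([172., 213.]), array([226., 176.]), array([177., 170.])]
```

View pics/c7.png

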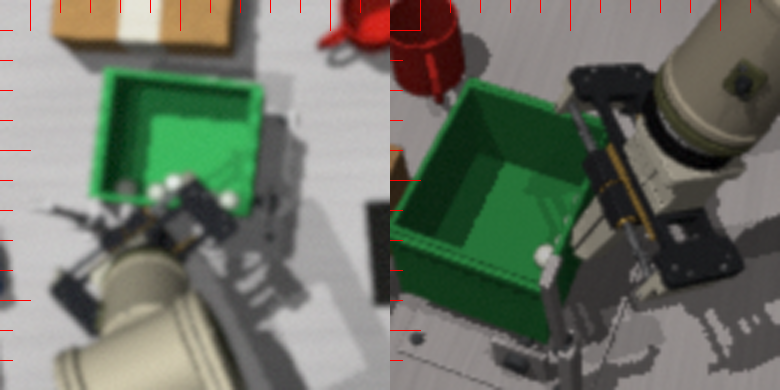

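The bin is nearly upright: its back-left rim is at (175,173), against (177,170) expected at the stop. I'll keep pushing in small steps.

Call:
arm_command(
  increments="1 4 3 0 0; 1 4 3 0 0",
)

```text
t: 34.4
tool_pos: [0.4785, 0.257, 0.1685]
orientation: [-2.879, -0.96, -0.71]
force: [-0.4, -0.1, 0.1]
opening: 0.0005
gripper_force: 0.5
```

Call:
arm_command(
  increments="1 3 2 0 0; 1 3 2 0 0",
)

```text
t: 34.6
tool_pos: [0.4796, 0.2571, 0.1684]
orientation: [-2.88, -0.96, -0.702]
force: [-15.8, -2.2, 4.7]
opening: 0.0009
gripper_force: 7.6
```

Call:
arm_command(
  increments="1 2 2 0 0; 1 2 2 0 0",
)

```text
t: 34.8
tool_pos: [0.4802, 0.257, 0.1684]
orientation: [-2.88, -0.961, -0.695]
force: [-30.3, -1.2, 12.2]
opening: 0.0001
gripper_force: 15.0
```

Run:
```python
from h import *
info();s,p,r=st();z=r.as_matrix()[:,2];print(B.inv().apply(p+.025*z-O))
t=robot.read_camera('top');cv2.imwrite('pics/top7.png',t)
def ed(f):
    h=cv2.cvtColor(cv2.imread(f),cv2.COLOR_BGR2HSV);m=cv2.inRange(h,(45,80,40),(85,255,255));m=cv2.morphologyEx(m,cv2.MORPH_OPEN,np.ones((3,3)))
    v,u=np.nonzero(m[150:260,150:260]);print(f,[int((v[u==k]).min())+150 for k in (35,45,55,65)])
ed('pics/top6.png');ed('pics/top7.png')
```

```text
t 34.8 p [0.48  0.257 0.168] q [ 0.403 -0.389  2.167 -0.011  0.913  1.335] F [-30.27   -1.185  12.206] open 9.785095282716479e-05 gf 15.020906031131744
z [ 0.404  0.163 -0.9  ] yaw 0.3825916494993483 al 0.4508530311098146 yz 0.11255895063118909 radial in tool [0.749 0.092 0.656]
[-0.033  0.03   0.146]
pics/top6.png [173, 174, 175, 176]
pics/top7.png [172, 173, 174, 175]
```

Run:
```python
from h import *
s,p,r=st();M=B.inv()*r
tr=np.arctan2(M.as_matrix()[1,0],M.as_matrix()[0,0]);print('tool x yaw in bracket',tr)
tn=.8
r2=r*R.from_euler('z',tn);print((B.inv()*r2).as_matrix().round(2))
z=r.as_matrix()[:,2];T=lambda *a:W(*a)-.025*z
a=B.inv().apply(p+.025*z-O)
b=T(a[0]-.07,.05,.17);c=T(-.12,.20,.235);d=T(-.046,.195,.215)
np.save('r2.npy',r2.as_rotvec())
plan([(2,lin(p,T(a[0]-.07,.03,a[2]),r,0,0)),(5,lin(T(a[0]-.07,.03,a[2]),T(-.12,.12,.235),r,0,tn)),(2,lin(T(-.12,.12,.235),c,r2,0,0)),(3,lin(c,d,r2,0,0))])
```

```text
tool x yaw in bracket 0.797635885844328
[[ 0.92  0.01  0.38]
 [-0.07 -0.97  0.21]
 [ 0.37 -0.22 -0.9 ]]
maxerr 0.00 maxstep 0.21 q end [ 0.71 -0.11  1.81 -0.17  1.02  2.49]
-22 -23 -13 0.000; -45 -47 -27 0.000; -28 -60 -40 0.160; -11 -74 -54 0.320; 6 -87 -67 0.480
9 -20 -14 0.160; 18 -40 -27 0.320; 27 -77 -19 0.320; 37 -115 -10 0.320; 55 -106 5 0.320
20 3 15 0.000; 41 7 30 0.000
```

Call:
arm_command(
  increments="1 -22 -23 -13 0; 1 -45 -47 -27 0; 1 -28 -60 -40 0.15; 1 -11 -74 -54 0.3; 1 6 -87 -67 0.45",
)

```text
t: 35.35
tool_pos: [0.4107, 0.3204, 0.2247]
orientation: [-2.927, -0.275, -0.664]
force: [0.0, -0.2, 0.4]
opening: 0.0005
gripper_force: 0.0
```

Call:
arm_command(
  increments="1 9 -20 -14 0.15; 1 18 -40 -27 0.3; 1 27 -77 -19 0.35; 1 37 -115 -10 0.35",
)

```text
t: 35.75
tool_pos: [0.4161, 0.4376, 0.2599]
orientation: [-2.865, 0.229, -0.609]
force: [1.0, -0.5, 0.1]
opening: 0.0005
gripper_force: 0.0
```

Run:
```python
from h import *
info();s,p,r=st();z=r.as_matrix()[:,2];print(B.inv().apply(p+.025*z-O),(B.inv()*r).as_matrix().round(2))
T=lambda *a:W(*a)-.025*z
plan([(3,lin(p,T(-.046,.195,.215),r,0,0))])
t=robot.read_camera('top');s=robot.read_camera('side')
print([proj('top',W(x,y,.165))[0].round(1) for x in(-.02,.12) for y in (-.08,.08)])
cv2.imwrite('pics/top8.png',t);cv2.imwrite('pics/c8.png',np.hstack([crop(t,130,150,130,130,3),crop(s,190,190,130,130,3)]))
```

```text
t 35.75 p [0.416 0.438 0.26 ] q [ 0.843 -0.232  1.877 -0.229  1.087  2.638] F [ 1.001 -0.47   0.074] open 0.000513828907181718 gf 0.0
z [ 0.416  0.165 -0.894] yaw 0.37783394471520015 al 0.46410172625811763 yz -0.22913086701190005 radial in tool [ 0.444 -0.75   0.49 ]
[-0.119  0.202  0.238] [[ 0.92  0.01  0.39]
 [-0.08 -0.97  0.22]
 [ 0.38 -0.23 -0.89]]
maxerr 0.00 maxstep 0.05 q end [ 0.71 -0.12  1.82 -0.18  1.01  2.51]
20 4 16 0.000; 39 8 32 0.000; 59 13 47 0.000
[array([221.5, 218.6]), array([171.8, 213.4]), array([226.5, 175.5]), array([177.3, 170.4])]
```

View pics/c8.png

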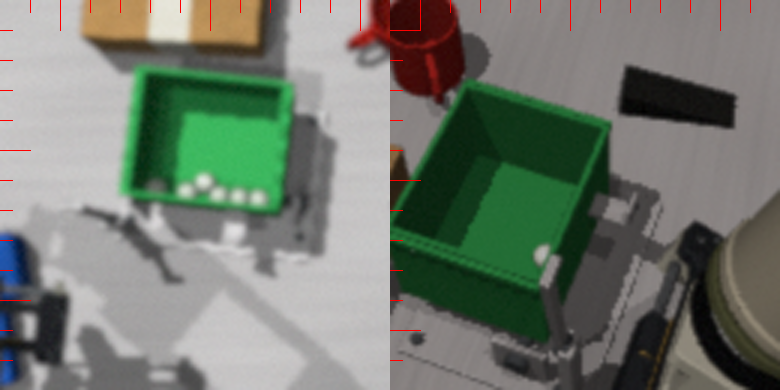

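The rim corners (176,173) and (223,221) show the bin upright, with a roughly 7 mm offset in my origin, which I'll correct. The bar is still raised and the catch is near (208,227). I'll plan the bar swing.

```bash
sed -i 's/^O=np.array.*;B=/O=np.array([.513,.2267,0]);B=/' h.py
python3 - <<'E'
from h import *
s,p,r=st();z=r.as_matrix()[:,2];T=lambda *a:W(*a)-.025*z
print('catch px',proj('top',W(-.043,-.035,.115)).round(1),'hinge',proj('side',W(-.043,.1,.112)).round(1),'bar tip',[ (proj('side',W(-.043,.1-.148*np.cos(f),.112+.148*np.sin(f))).round(1),proj('top',W(-.043,.1-.148*np.cos(f),.112+.148*np.sin(f))).round(1)) for f in(1.5,1.65,1.8)])
def arc(f,l=.1,x=-.045):
    y=.1-l*np.cos(f)+.006*np.sin(f); zz=.112+l*np.sin(f)+.006*np.cos(f); return T(x,y+.0175,zz)
f=lambda a,b:(lambda s:(arc(a+(b-a)*s),r))
d=T(-.045,.19,.215)
plan([(3,lin(p,d,r,0,0)),(2,lin(d,arc(1.6),r,0,0)),(15,f(1.6,0.1)),(3,f(.1,-.02))])
E
```

```text
catch px [[208.5 227. ]] hinge [[248.3 304.5]] bar tip [(array([[248.5, 271.1]]), array([[161.5, 220.2]])), (array([[244.6, 280.1]]), array([[154.2, 219.4]])), (array([[240.8, 290. ]]), array([[147.2, 218.7]]))]
maxerr 0.00 maxstep 0.07 q end [ 0.4  -0.44  2.26 -0.01  0.86  2.13]
19 6 14 0.000; 38 13 27 0.000; 58 19 41 0.000; 59 50 35 0.000; 61 81 30 0.000
1 10 -2 0.000; 1 20 -4 0.000; 1 30 -5 0.000; 1 40 -5 0.000; 0 49 -3 0.000
-1 10 2 0.000; -2 19 5 0.000; -4 28 9 0.000; -6 37 14 0.000; -9 45 19 0.000
-3 7 6 0.000; -6 14 13 0.000; -9 20 20 0.000; -12 25 28 0.000; -16 29 37 0.000
-1 1 3 0.000; -3 3 7 0.000; -4 4 10 0.000
```

Call:
arm_command(
  increments="1 19 6 14 0; 1 38 13 27 0; 1 58 19 41 0; 1 59 50 35 0; 1 61 81 30 0",
)

```text
t: 36.35
tool_pos: [0.4744, 0.3495, 0.2351]
orientation: [-2.87, 0.225, -0.605]
force: [0.4, 0.9, 1.9]
opening: 0.0006
gripper_force: 0.7
```

Call:
arm_command(
  increments="1 1 10 -2 0; 1 1 20 -4 0; 1 1 30 -5 0; 1 1 40 -5 0; 1 0 49 -3 0",
)

```text
t: 36.85
tool_pos: [0.4679, 0.3025, 0.2283]
orientation: [-2.868, 0.224, -0.608]
force: [-0.4, 0.6, 1.0]
opening: 0.0004
gripper_force: 0.4
```

Run:
```python
from h import *
info();s,p,r=st();z=r.as_matrix()[:,2];print(B.inv().apply(p+.025*z-O))
```

```text
t 36.85 p [0.468 0.303 0.228] q [ 0.523 -0.4    2.067 -0.077  1.019  2.275] F [-0.426  0.559  0.974] open 0.00039606668017736597 gf 0.42109670052013826
z [ 0.415  0.164 -0.895] yaw 0.3761748944129672 al 0.4619689843990553 yz -0.22620462925923296 radial in tool [ 0.587 -0.571  0.574]
[-0.044  0.075  0.206]
```

Contact is light and the bar is moving; I'll continue the arc.

Call:
arm_command(
  increments="1 -1 10 2 0; 1 -2 19 5 0; 1 -4 28 9 0; 1 -6 37 14 0; 1 -9 45 19 0",
)

```text
t: 37.35
tool_pos: [0.4627, 0.2632, 0.1964]
orientation: [-2.869, 0.226, -0.607]
force: [0.3, 0.6, 0.1]
opening: 0.0005
gripper_force: 0.2
```

Call:
arm_command(
  increments="1 -3 7 6 0; 1 -6 14 13 0; 1 -9 20 20 0; 1 -12 25 28 0; 1 -16 29 37 0",
)

```text
t: 37.85
tool_pos: [0.4605, 0.2446, 0.1506]
orientation: [-2.869, 0.226, -0.607]
force: [1.1, -0.9, 0.1]
opening: 0.0004
gripper_force: 0.2
```

Call:
arm_command(
  increments="1 -1 1 3 0; 1 -2 2 5 0",
)

```text
t: 38.05
tool_pos: [0.4603, 0.2441, 0.1449]
orientation: [-2.87, 0.225, -0.605]
force: [-1.0, -0.6, 1.0]
opening: 0.0006
gripper_force: 0.3
```

Run:
```python
from h import *
info();s,p,r=st();z=r.as_matrix()[:,2];print(B.inv().apply(p+.025*z-O)); print(r.inv().apply([0,0,-.005])*1000)
t=robot.read_camera('top');s=robot.read_camera('side')
cv2.imwrite('pics/c9.png',np.hstack([crop(t,140,170,100,100,3),crop(s,190,210,130,100,3)]))
```

```text
t 38.05 p [0.46  0.244 0.145] q [ 0.395 -0.452  2.259 -0.011  0.875  2.128] F [-0.952 -0.577  1.042] open 0.0006305848686943501 gf 0.27464100799988955
z [ 0.413  0.163 -0.896] yaw 0.3754666044485085 al 0.45972913083326444 yz -0.22515011450372296 radial in tool [ 0.554 -0.449  0.701]
[-0.045  0.016  0.122]
[-1.912  1.126  4.481]
```

View pics/c9.png

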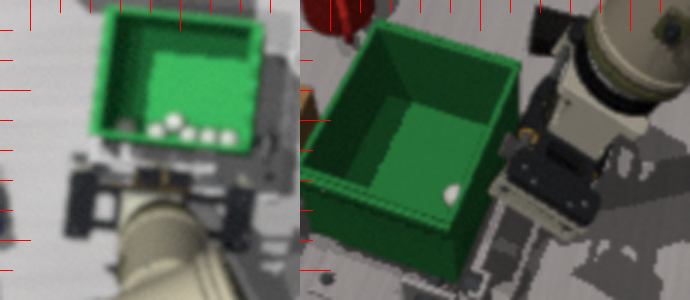

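The bar is no longer raised and is hidden under the gripper in front of the bin. I'll press down until it seats.

Call:
arm_command(
  increments="1 -1 1 3 0; 1 -1 1 3 0",
)

```text
t: 38.35
tool_pos: [0.4608, 0.244, 0.1424]
orientation: [-2.869, 0.225, -0.607]
force: [-0.4, -0.4, 0.3]
opening: 0.0004
gripper_force: 0.1
```

Call:
arm_command(
  increments="1 -1 1 3 0; 1 -1 1 3 0",
)

```text
t: 38.55
tool_pos: [0.4617, 0.244, 0.1405]
orientation: [-2.867, 0.225, -0.609]
force: [-6.7, -2.2, 10.7]
opening: 0.0001
gripper_force: 5.6
```

Call:
arm_command(
  increments="1 -1 0 2 0; 1 -1 0 2 0",
)

```text
t: 38.75
tool_pos: [0.4621, 0.2443, 0.1399]
orientation: [-2.868, 0.225, -0.611]
force: [-17.9, -10.7, 24.6]
opening: 0.0003
gripper_force: 14.6
```

It is seated: the tip is at z ≈ 0.118, the bar's closed top edge. I'll retreat and verify.

Call:
arm_command(
  increments="1 0 0 -15 0; 1 0 0 -50 0; 1 0 0 -100 0; 1 0 0 -140 0; 1 0 0 -150 0",
)

```text
t: 39.25
tool_pos: [0.3997, 0.2201, 0.2775]
orientation: [-2.863, 0.225, -0.617]
force: [1.4, -0.6, 0.8]
opening: 0.0003
gripper_force: 0.0
```

Call:
arm_command(
  increments="1 0 30 0 0; 1 0 80 0 0; 1 0 130 0 0; 1 0 160 0 0; 1 0 160 0 0",
)

```text
t: 39.75
tool_pos: [0.4114, 0.0597, 0.2331]
orientation: [-2.881, 0.238, -0.566]
force: [-0.0, 1.0, 0.5]
opening: 0.0007
gripper_force: 0.0
```

Run:
```python
from h import *
info()
t=robot.read_camera('top');s=robot.read_camera('side')
cv2.imwrite('pics/c10.png',np.hstack([crop(t,140,150,130,130,3),crop(s,190,190,130,130,3)]))
for n in('top','side'): print(n,[proj(n,W(-.043,.1-.148*np.cos(f),.112+.148*np.sin(f))).round(1) for f in(0,.05,.15)],proj(n,W(-.043,.1,.112)))
```

```text
t 39.75 p [0.411 0.06  0.233] q [-0.174 -0.89   2.345  0.233  1.321  1.545] F [-0.013  0.976  0.5  ] open 0.0007318729750480554 gf 0.0
z [ 0.388  0.159 -0.908] yaw 0.38943311174176026 al 0.43273906737528545 yz -0.22069228915235628 radial in tool [ 0.788 -0.208  0.58 ]
top [array([[212.5, 227.5]]), array([[212.2, 227.4]]), array([[211.2, 227.1]])] [[167.957 222.797]]
side [array([[268.1, 254.7]]), array([[268.1, 253.3]]), array([[268.1, 250.8]])] [[248.271 304.541]]
```

View pics/c10.png

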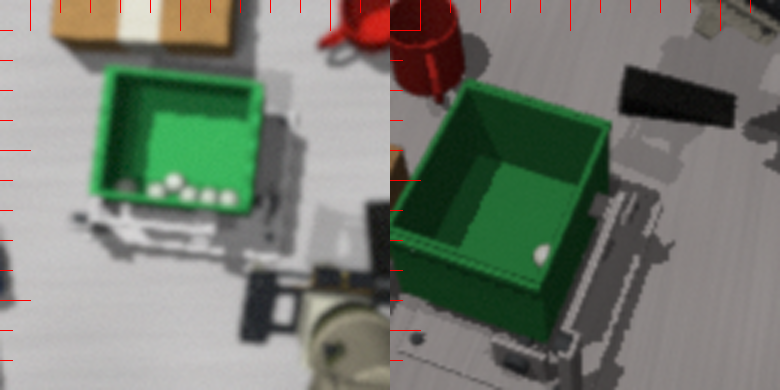

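The bar lies level in the catch (top view end near (212,227), side view end near (268,255)), matching the closed angle. The bin is upright with six balls, and the robot is clear of everything.

```bash
python3 -c "
from plant import robot
print(robot.close_job())"
```

```text
the job is handed in; nothing more can be done
None
```

The job is handed in, with no verdict returned: the last pictures show all six balls in the upright bin and the bar down in the catch, and the tin stood empty in its stall when last seen, just after release.

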